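# Load core plugs into the saturation block and shut its vent

## Task

Load every rock core plug from the blue tray into the saturation block. First, before any plug goes in, turn the vent valve's lever fully to its open stop so that air can leave the blind wells; then put each plug upright, steel end down, into a well of its own and press it fully home, and only when all are home turn the lever fully back to its closed stop. Leave the tuff chunk and the plumb bob where they are.

Things in the scene. Friction and masses are not known exactly. Their poses are not given: they have to be found in the camera images.
- block_top (a point): Centre of the top face of the aluminium saturation block, a fixed block 160 (its x) x 200 (its y) x 50 mm tall on the steel bench, with six round vertical blind wells in two rows of three, and a small brass vent valve at its -y end. z up.
- well0 (a point): Centre of the mouth of well 0, at the level of the block's top face (50 mm above the bench); axes parallel to the block's. Well 47.5 mm in diameter, 24 mm deep, flat-bottomed, sharp-edged without any chamfer. Wells lie at block x -42 and +42 mm, block y -62, 0 and +62 mm. All wells are empty at the start.
- well1 (a point): Centre of the mouth of well 1, at the level of the block's top face (50 mm above the bench); axes parallel to the block's. Well 47.5 mm in diameter, 24 mm deep, flat-bottomed, sharp-edged without any chamfer. Wells lie at block x -42 and +42 mm, block y -62, 0 and +62 mm. All wells are empty at the start.
- well2 (a point): Centre of the mouth of well 2, at the level of the block's top face (50 mm above the bench); axes parallel to the block's. Well 47.5 mm in diameter, 24 mm deep, flat-bottomed, sharp-edged without any chamfer. Wells lie at block x -42 and +42 mm, block y -62, 0 and +62 mm. All wells are empty at the start.
- well3 (a point): Centre of the mouth of well 3, at the level of the block's top face (50 mm above the bench); axes parallel to the block's. Well 47.5 mm in diameter, 24 mm deep, flat-bottomed, sharp-edged without any chamfer. Wells lie at block x -42 and +42 mm, block y -62, 0 and +62 mm. All wells are empty at the start.
- well4 (a point): Centre of the mouth of well 4, at the level of the block's top face (50 mm above the bench); axes parallel to the block's. Well 47.5 mm in diameter, 24 mm deep, flat-bottomed, sharp-edged without any chamfer. Wells lie at block x -42 and +42 mm, block y -62, 0 and +62 mm. All wells are empty at the start.
- well5 (a point): Centre of the mouth of well 5, at the level of the block's top face (50 mm above the bench); axes parallel to the block's. Well 47.5 mm in diameter, 24 mm deep, flat-bottomed, sharp-edged without any chamfer. Wells lie at block x -42 and +42 mm, block y -62, 0 and +62 mm. All wells are empty at the start.
- lever (a joint): Angle of the vent valve's lever about the vertical valve axis: 0 = closed stop (lever points to the block's -x, across the pipe), 1.571 = open stop (lever points to the block's -y, along the pipe, away from the block). Grows anticlockwise seen from above. Stays where it is left; friction about 0.12 N m.
- lever_axis (a point): Point on the lever's vertical turning axis, 75 mm above the bench (145 mm from the block's centre towards its -y), axes parallel to the block's. The lever is a flat steel bar 18 mm wide, its top 53 mm above the bench.
- lever_post (a point): Centre of the black upright grip post at the lever's free end: round, 16 mm in diameter, free from 53 to 95 mm above the bench, 70 mm from the lever's axis; this point is 75 mm above the bench.
- tray: Blue enamel tray, fixed, 300 (its x) x 210 (its y) mm, rim 22 mm high; origin at the centre of its underside; holds the core plugs.
- plug1_mid (a point): Centre, half-way up, of rock core plug 1: a plain round cylinder 46 mm in diameter and 64 mm long, stone with a 16 mm thick steel end disc of the same diameter at its lower end, flat sharp ends, about 0.4 kg (centre of mass about 24 mm above its lower end), standing upright in the tray at the start (z along its axis). All plugs are alike; four to six are present. Fully home in a well, this point is 8 mm above the block's top face and 40 mm of the plug stands out.
- plug2_mid (a point): Centre, half-way up, of rock core plug 2: a plain round cylinder 46 mm in diameter and 64 mm long, stone with a 16 mm thick steel end disc of the same diameter at its lower end, flat sharp ends, about 0.4 kg (centre of mass about 24 mm above its lower end), standing upright in the tray at the start (z along its axis). All plugs are alike; four to six are present. Fully home in a well, this point is 8 mm above the block's top face and 40 mm of the plug stands out.
- plug3_mid (a point): Centre, half-way up, of rock core plug 3: a plain round cylinder 46 mm in diameter and 64 mm long, stone with a 16 mm thick steel end disc of the same diameter at its lower end, flat sharp ends, about 0.4 kg (centre of mass about 24 mm above its lower end), standing upright in the tray at the start (z along its axis). All plugs are alike; four to six are present. Fully home in a well, this point is 8 mm above the block's top face and 40 mm of the plug stands out.
- plug4_mid (a point): Centre, half-way up, of rock core plug 4: a plain round cylinder 46 mm in diameter and 64 mm long, stone with a 16 mm thick steel end disc of the same diameter at its lower end, flat sharp ends, about 0.4 kg (centre of mass about 24 mm above its lower end), standing upright in the tray at the start (z along its axis). All plugs are alike; four to six are present. Fully home in a well, this point is 8 mm above the block's top face and 40 mm of the plug stands out.
- plug5_mid (a point): Centre, half-way up, of rock core plug 5: a plain round cylinder 46 mm in diameter and 64 mm long, stone with a 16 mm thick steel end disc of the same diameter at its lower end, flat sharp ends, about 0.4 kg (centre of mass about 24 mm above its lower end), standing upright in the tray at the start (z along its axis). All plugs are alike; four to six are present. Fully home in a well, this point is 8 mm above the block's top face and 40 mm of the plug stands out.
- plug6_mid (a point): Centre, half-way up, of rock core plug 6: a plain round cylinder 46 mm in diameter and 64 mm long, stone with a 16 mm thick steel end disc of the same diameter at its lower end, flat sharp ends, about 0.4 kg (centre of mass about 24 mm above its lower end), standing upright in the tray at the start (z along its axis). All plugs are alike; four to six are present. Fully home in a well, this point is 8 mm above the block's top face and 40 mm of the plug stands out.
- tuff: Bystander: porous yellow tuff chunk, about 90 x 70 x 70 mm, loose; origin at the centre of its underside.
- bob: Bystander: brass plumb bob 40 mm in diameter and 102 mm tall, standing loose, point up; origin at the centre of its underside.
- clamp: Bystander: bar clamp with a slate slab held upright, fixed, 240 x 160 x 162 mm tall; origin under its middle.
Mind the look-alikes: they are no part of the job. Leave any orange look-alike of the part that bears plug2_mid alone.

How it is judged:
By the outcome, as a careful person would: the job done as asked, in the order asked, and still so for the second after the job is handed in, with the robot touching nothing.
Of plug1, plug2, plug3, plug4, plug5, plug6 only 4 to 6 are there at a start; the rules pass over those that are not, and their reading is None.
At some moment in a run one of plug1, plug2, plug3, plug4, plug5, plug6 may be knocked a few centimetres aside while the robot is not near it.
It also fails if it takes over 210 s, if anything falls off the work surface, if the arm or the gripper's body presses on something with over 40 N, if the wrist force passes 120 N, or if a joint passes its speed limit or range.

## Robot

A 6-joint arm with a two-finger parallel gripper is mounted at the origin on the work surface. World frame = base frame: x ahead of the robot, y to its left, z up, the work surface at z = 0. Lengths are in m, angles in degrees, forces in N, time in s.
With the tool pointing down it reaches from about 0.4 to 0.825 m from the base axis. Payload 7 kg.
Tool frame: the origin (TCP) lies on the front face of the gripper's body, between the roots of the fingers; the fingertips stand 66 mm ahead of it and the grasp point (between the pads) lies 47 mm ahead of it; z points along the fingers, y is the line along which they close (so a half turn about z gives the same grasp; the last joint's range is limited). The gripper opens to 88 mm and grips with 3 to 60 N. Pads are 19 mm wide; open, the fingers measure 130 mm over their backs; the gripper's body (78 mm by 193 mm) begins 47 mm behind the grasp point.
Start: joints at [80.277, 20.546, 0.682, 0, -70.136, -16.507], TCP at [0.298, 0.605, 0.292] pointing down, gripper open.
Joint ranges: [-176.03, 176.03], [-82.01, 121.73], [-58.28, 71.71], [-173.87, 95.51], [-174.79, -0.11], [-173.66, 173.66]. Speed limits (degrees/s): [136.94, 136.94, 172.46, 180, 180, 180].

## Interface

Orientations are given as [roll, pitch, yaw] about the fixed x, y, z axes, in that order (R = Rz(yaw) Ry(pitch) Rx(roll)).
In Python, from plant import ctrl gives the robot as it stands.
- The arm moves only by the tool send_rows, never from a script. Its argument "deltas" is a list of rows, each a list of 2 entries, a list of its own where there are three numbers: the shift along the tool's x, y, z each as a share of 800 mm, from -1 to 1, then the turn about the tool's z as a share of 90 degrees, from -1 to 1. A call has exactly 5 rows; each row is the pose to reach, as a shift and turn from the pose commanded when the call began, along the tool's axes at that moment; what a row does not reach only later rows make up. A row lasts 1/12 s, in which the tool goes at most 41.7 mm and 7.16 degrees, less where a joint would pass 70% of its speed; a pose out of reach is approached as far as the arm can. A call with a number of a shift or a turn outside -1 to 1 is refused whole. A call with a gripper value outside its range is refused whole. "gripper" is the opening, from 0 (shut) to 1 (fully open), set as the call begins (left out, the last holds). The fingers move at their own pace and stop on an object; the grip force is fixed at half the most. Time passes only in rows, so rows that repeat a pose let the fingers close, or fill a call up. It gives the time, the measured TCP pose, the force, the opening and the grip force at its end, in the units of the state.
- ctrl.get_obs(): the state, without advancing time (a new reading comes with each control period).
- ctrl.snapshot(name): name is "scene" or "top" or "wrist"; returns a dict with "color" (420x560x3 uint8, red, green, blue), "vertical_fov" (degrees; the focal length in pixels is half the picture's height over the tangent of half this angle, whatever the lens; pixels are square), "cx", "cy" (the principal point, pixels), "rvec" (rotation vector, rad) and "tvec" (3), from world to camera coordinates, as OpenCV has them. Camera axes: x right, y down, z forward; pixel columns grow to the right and rows downward; lengths in m; the calibration is good to about 2 mm. A picture is of the moment at which its call begins. There is no depth.
- ctrl.close_job(): hands the job in; it is judged then, once.
Trained networks look in a picture, given as the dict that the camera call returned (one of the last four; its "shot" number tells which), for a name from the list of things; names that differ only in an ending like _2 or _b are one class to them, and where a whole thing is asked for, a point or a joint stands for the part that bears it (a point fixed in the world has none). Each returns a list of dicts, best first, with "conf" (0 to 1); they miss things now and then, are a little off and sometimes report something else, mostly with a low value. They report only what shows in the picture. A call takes as long as a camera call. They do not tell look-alikes from the thing itself.
- ctrl.boxes_of(picture, thing): "xy" ([column, row] as shares, 0 to 1, of the picture: columns of its width, rows of its height, amid what is visible of it).
- ctrl.cut_out(picture, thing): "pixels" (420x560 bool, what is visible of it) and "xy" ([column, row] as shares, 0 to 1, of the picture: columns of its width, rows of its height, amid what is visible of it).
The state is a dict: "clock": time; "joint_pos": joint angles; "qvel": joint speeds; "tau": joint torques, N m; "tool_pos": TCP position; "orientation": TCP orientation; "force": force on the tool from outside, world axes, zero at the start; "moment": the same for the moment, N m; "opening": finger opening in m; "gripper_force": force on a finger pad.
Only numpy, scipy, OpenCV 4.12 (cv2) and the standard library are available. Lean on these libraries where they do the work, as an engineer would, in place of code of your own. Each camera call takes 0.05 s, during which the arm holds its last target. There are 200 camera calls.

## Working session

There is one attempt and no reset: what is moved stays moved. The work goes in short steps, Python scripts to look and compute and a tool call to move; the robot and the scene stay as the last step left them, time stands still between calls to the robot, and variables do not carry over. Pictures are saved under pics/ and viewed, at most 14 in all, crops included, and the job is handed in when it is done.

Besides the shell and the picture viewer there is one more tool, called after "Emit:" by a JSON object that holds its "fn" and its "kwargs", one argument or row to a line. send_rows: Moves the arm, as the interface text tells. Shift numbers are shares of 800 mm and turn numbers shares of 90 degrees, none past 1 either way. Its arguments: {"type":"object","properties":{"deltas":{"type":"array","items":{"type":"array"}},"gripper":{"type":"number"}},"required":["deltas"]}

```bash
ls; mkdir -p pics; cat > h.py <<'E'
import numpy as np, cv2
from plant import ctrl
def cam(p):
    h,w=p["color"].shape[:2]; f=h/2/np.tan(np.radians(p["vertical_fov"])/2)
    K=np.array([[f,0,p["cx"]],[0,f,p["cy"]],[0,0,1]]); R=cv2.Rodrigues(np.array(p["rvec"],float))[0]
    return K,R,np.array(p["tvec"],float).reshape(3)
def proj(p,X):
    K,R,t=cam(p); q=(K@(R@np.atleast_2d(X).T+t[:,None])).T; return q[:,:2]/q[:,2:]
def ray(p,uv,z):
    K,R,t=cam(p); d=R.T@np.linalg.solve(K,[uv[0],uv[1],1.]); c=-R.T@t; return c+d*(z-c[2])/d[2]
def save(p,n,crop=None,s=1):
    im=p["color"][:,:,::-1]
    if crop: im=im[crop[1]:crop[3],crop[0]:crop[2]]
    cv2.imwrite("pics/"+n,cv2.resize(np.ascontiguousarray(im),None,fx=s,fy=s,interpolation=cv2.INTER_CUBIC))
E
python3 - <<'E'
from h import *
for n in("scene","top"):
    p=ctrl.snapshot(n); save(p,n+"0.png",s=1.4)
    print(n,p["vertical_fov"],p["cx"],p["cy"],p["rvec"],p["tvec"],[k for k in p])
    for t,z in(("plug1_mid",.035),("block_top",.05),("well0",.05),("lever_post",.075),("lever",.05),("tray",0),("tuff",.03),("bob",.05),("clamp",.08)):
        try:
            for d in ctrl.boxes_of(p,t): 
                uv=np.array(d["xy"])*[560,420]; print(t,round(d["conf"],2),uv.round(),ray(p,uv,z).round(3))
        except Exception as e: print(t,e)
print(ctrl.get_obs())
E
```

```text
pics
scene 44.863618759338905 283.2281981722915 208.20842414209875 [ 2.15457537  1.27570573 -0.47884488] [-0.40533476 -0.32180954  1.8251282 ] ['color', 'vertical_fov', 'cx', 'cy', 'rvec', 'tvec', 'shot']
block_top 0.6 [196. 236.] [ 0.573 -0.128  0.05 ]
well0 0.94 [195. 240.] [ 0.584 -0.135  0.05 ]
well0 0.59 [143. 235.] [ 0.499 -0.256  0.05 ]
lever_post 0.6 [145. 235.] [ 0.524 -0.254  0.075]
lever 0.53 [142. 234.] [ 0.493 -0.258  0.05 ]
lever 0.27 [194. 237.] [ 0.577 -0.133  0.05 ]
tray 0.68 [298. 195.] [0.542 0.219 0.   ]
tray 0.65 [142. 233.] [ 0.448 -0.255  0.   ]
tuff 0.79 [226. 303.] [ 0.798 -0.14   0.03 ]
tuff 0.55 [194. 238.] [ 0.562 -0.131  0.03 ]
bob 0.86 [293. 271.] [0.807 0.053 0.05 ]
clamp 0.64 [399. 155.] [0.612 0.538 0.08 ]
clamp 0.16 [145. 234.] [ 0.523 -0.252  0.08 ]
top 42.059734155334745 289.4656018193438 202.1337531202474 [ 2.16618958 -2.18258276  0.13202988] [0.12882127 0.62085928 1.52164277] ['color', 'vertical_fov', 'cx', 'cy', 'rvec', 'tvec', 'shot']
plug1_mid 0.46 [242. 192.] [0.652 0.259 0.035]
block_top 0.79 [379. 227.] [ 0.547 -0.125  0.05 ]
well0 0.63 [37
[... 410 characters left out ...]
 207.] [0.605 0.55  0.08 ]
{'clock': 1.0, 'joint_pos': array([ 8.02761509e+01,  2.05445884e+01,  6.83075798e-01,  7.84977078e-04,
       -7.01358447e+01, -1.65060699e+01]), 'qvel': array([-0.07846506, -0.06030719, -0.05578368,  0.00971417,  0.04290333,
        0.03258643]), 'tau': array([ 5.55583756e-04, -5.82392406e+01,  2.93310821e+01,  7.00213060e+00,
        1.24835133e-02, -2.24779410e-05]), 'tool_pos': array([0.29835387, 0.60546875, 0.29219223]), 'orientation': array([-1.79997256e+02,  4.29635245e-05, -2.62296523e+01]), 'force': array([ 0.36744949,  0.17891379, -0.38010798]), 'moment': array([-0.01547306,  0.06484413,  0.02706901]), 'gripper_force': 0.0, 'opening': 0.08737036139987293}
```

View pics/scene0.png

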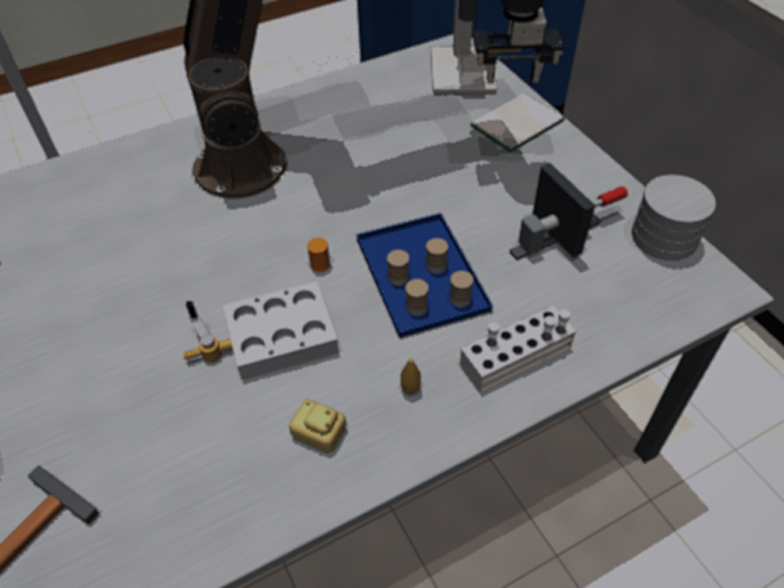

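View pics/top0.png

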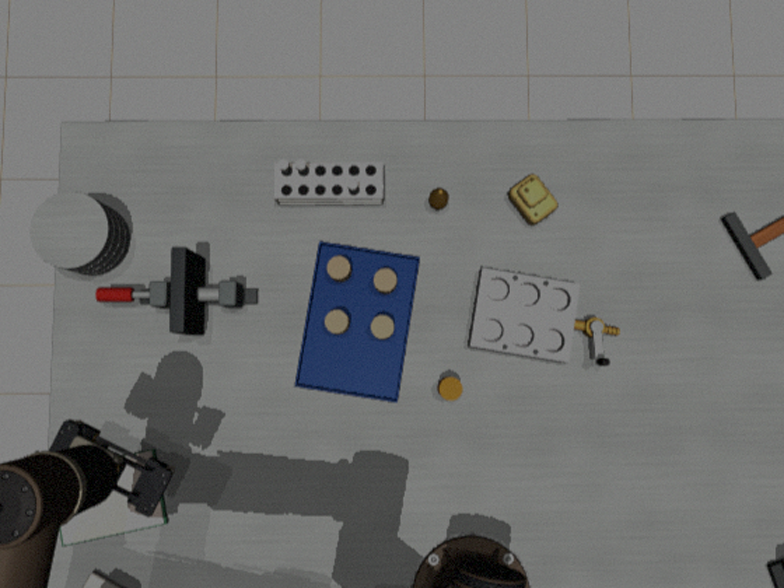

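The tray holds four plugs, at top-image pixels (242,191), (275,200), (240,230) and (273,233). The orange look-alike is at (321,277), outside the tray, so I'll leave it. The block is centred near (374,225). The lever post is at (430,258), on the closed side.

```bash
python3 - <<'E'
from h import *
p=ctrl.snapshot("top")
for uv in [(482,267),(579,281),(567,362),(469,346)]: print("corner",ray(p,np.array(uv)/1.4,.05).round(4))
for uv in [(242,191),(275,200),(240,229.5),(273,233)]: print("plug",ray(p,uv,.066).round(4))
print("orange",ray(p,(321,277),.06).round(3)); print("post",ray(p,np.array((603,361))/1.4,.095).round(4),"axis",ray(p,np.array((597,325))/1.4,.06).round(4))
c=[ray(p,np.array(u)/1.4,0)for u in[(320,243),(419,257),(397,401),(296,385)]];print(np.round(c,3))
w=ctrl.snapshot("wrist"); K,R,t=cam(w); print("wristcam pos",-R.T@t,R[2],w["vertical_fov"])
E
```

```text
corner [ 0.6512 -0.0305  0.05  ]
corner [ 0.6216 -0.2258  0.05  ]
corner [ 0.4594 -0.1965  0.05  ]
corner [ 0.4928 -0.0016  0.05  ]
plug [0.6502 0.2566 0.066 ]
plug [0.6244 0.1649 0.066 ]
plug [0.5431 0.262  0.066 ]
plug [0.5327 0.1709 0.066 ]
orange [0.411 0.039 0.06 ]
post [ 0.4607 -0.2563  0.095 ] axis [ 0.5322 -0.2564  0.06  ]
[[0.71  0.3   0.   ]
 [0.679 0.095 0.   ]
 [0.383 0.142 0.   ]
 [0.417 0.348 0.   ]]
wristcam pos [0.36984322 0.57034241 0.38453544] [-0.26403614  0.130168   -0.95568887] 71.26163363666821
```

Emit:
{"fn": "send_rows", "kwargs": {
  "deltas": [
    [[0, 0, -0.075], 0],
    [[0, 0, -0.075], 0],
    [[0.29, 0.18, -0.075], 0.4],
    [[0.29, 0.18, -0.075], 0.4],
    [[0.29, 0.18, -0.075], 0.4]
  ]
}}

```text
clock: 1.52
tool_pos: [0.3646, 0.4985, 0.3523]
orientation: [-180.0, 0.0, -48.0]
force: [0.7, -0.0, 0.0]
opening: 0.0873
gripper_force: 0.0
```

Emit:
{"fn": "send_rows", "kwargs": {
  "deltas": [
    [[0.05, 0.02, 0], 0.079],
    [[0.09, 0.04, 0], 0.158],
    [[0.14, 0.06, 0], 0.237],
    [[0.18, 0.08, 0], 0.316],
    [[0.22, 0.1, 0], 0.39]
  ]
}}

```text
clock: 1.93
tool_pos: [0.424, 0.3133, 0.3524]
orientation: [-180.0, 0.0, -83.2]
force: [0.7, 0.1, -0.0]
opening: 0.0874
gripper_force: 0.0
```

Emit:
{"fn": "send_rows", "kwargs": {
  "deltas": [
    [[0.05, 0, 0], 0.075],
    [[0.09, 0, 0], 0.15],
    [[0.14, 0, 0], 0.182],
    [[0.18, 0, 0], 0.182],
    [[0.22, 0, 0], 0.182]
  ]
}}

```text
clock: 2.35
tool_pos: [0.4455, 0.1389, 0.3526]
orientation: [-180.0, 0.0, -99.2]
force: [1.3, 0.0, -0.1]
opening: 0.0875
gripper_force: 0.0
```

```bash
cat >> h.py <<'E'
def go(x,y,z,yaw=None):
    o=ctrl.get_obs(); a=np.radians(o["orientation"][2]); d=np.array([x,y,z])-o["tool_pos"]
    c,s=np.cos(a),np.sin(a); sh=np.array([c*d[0]+s*d[1], s*d[0]-c*d[1], -d[2]])
    print("at",o["tool_pos"].round(4),o["orientation"].round(2),"shift",(sh/.8).round(5),"turn",None if yaw is None else round(((o["orientation"][2]-yaw+180)%360-180)/90,5))
E
python3 -c "
from h import *
go(.556,-.114,.36,-99.4)"
```

```text
at [0.4455 0.1389 0.3526] [-1.7996e+02  4.0000e-02 -9.9220e+01] shift [ 0.28988 -0.18701 -0.00928] turn 0.00199
```

Emit:
{"fn": "send_rows", "kwargs": {
  "deltas": [
    [[0.04, -0.025, 0], 0.002],
    [[0.08, -0.05, 0], 0.002],
    [[0.12, -0.075, 0], 0.002],
    [[0.16, -0.1, 0], 0.002],
    [[0.2, -0.125, 0], 0.002]
  ]
}}

```text
clock: 2.77
tool_pos: [0.5192, -0.0351, 0.3526]
orientation: [-179.9, 0.0, -99.4]
force: [0.9, 1.2, 1.0]
opening: 0.0877
gripper_force: 0.0
```

Emit:
{"fn": "send_rows", "kwargs": {
  "deltas": [
    [[0.04, -0.025, 0], 0],
    [[0.07, -0.045, 0], 0],
    [[0.085, -0.06, 0], 0],
    [[0.085, -0.06, 0], 0],
    [[0.085, -0.06, 0], 0]
  ]
}}

```text
clock: 3.18
tool_pos: [0.5552, -0.109, 0.3516]
orientation: [179.9, -0.0, -99.5]
force: [-0.6, -0.0, -0.3]
opening: 0.0878
gripper_force: 0.0
```

```bash
python3 - <<'E'
from h import *
go(.556,-.114,.36,-99.4)
w=ctrl.snapshot("wrist"); save(w,"w1.png",s=1.4)
np.savez("w1.npz",**{k:np.array(v) for k,v in w.items()})
K,R,t=cam(w); o=ctrl.get_obs(); print(-R.T@t-o["tool_pos"])
E
```

```text
at [ 0.5552 -0.109   0.3516] [ 1.7995e+02 -1.0000e-02 -9.9500e+01] shift [ 0.00596 -0.00195 -0.01045] turn -0.00111
[-0.01285217 -0.07923075  0.09213589]
```

View pics/w1.png

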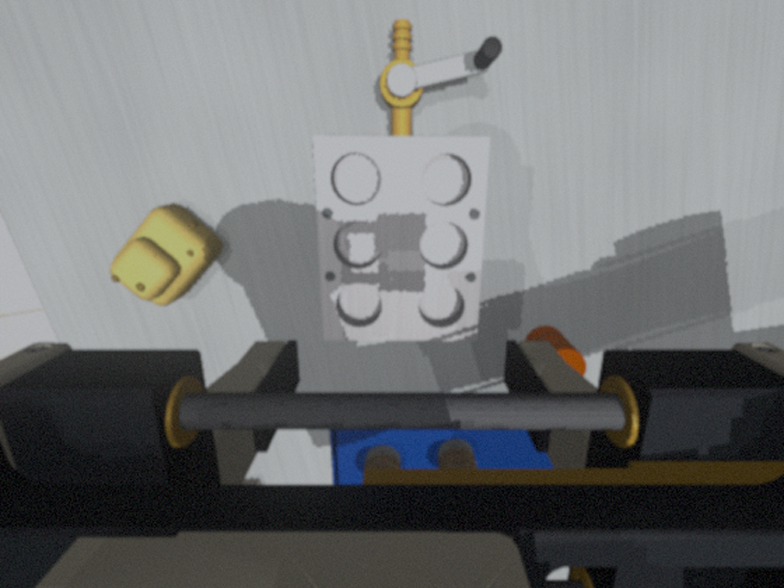

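```bash
cat >> h.py <<'E'
from scipy.optimize import minimize
W=[(x,y) for y in(-.062,0,.062) for x in(-.042,.042)]
def model(q,wells=range(6)):
    a=np.linspace(0,2*np.pi,60,endpoint=False); P=[]
    for k in wells: P.append(np.c_[W[k][0]+.02375*np.cos(a),W[k][1]+.02375*np.sin(a)])
    s=np.linspace(-1,1,60); o=np.ones(60)
    for k in(-1,1): P+= [np.c_[k*.08*o,s*.1],np.c_[s*.08,k*.1*o]]
    P=np.vstack(P); c,s=np.cos(q[2]),np.sin(q[2])
    return np.c_[q[0]+c*P[:,0]-s*P[:,1],q[1]+s*P[:,0]+c*P[:,1],np.full(len(P),.05)]
def fitblock(p,q0,sig=(4,2,1)):
    g=cv2.cvtColor(p["color"],cv2.COLOR_RGB2GRAY).astype(np.float32); q=np.array(q0,float)
    for s in sig:
        b=cv2.GaussianBlur(g,(0,0),s); m=np.hypot(cv2.Sobel(b,5,1,0),cv2.Sobel(b,5,0,1)); m=np.minimum(m,np.percentile(m,97))
        f=lambda d:-cv2.remap(m,*[v.astype(np.float32).reshape(-1,1) for v in proj(p,model(q+d*[.003,.003,.02])).T],cv2.INTER_LINEAR).mean()
        r=minimize(f,np.zeros(3),method="Nelder-Mead",options=dict(initial_simplex=[[0,0,0],[1,0,0],[0,1,0],[0,0,1]])); q=q+r.x*[.003,.003,.02]
    return q,r.fun
def blk(q,x,y): c,s=np.cos(q[2]),np.sin(q[2]); return np.array([q[0]+c*x-s*y,q[1]+s*x+c*y])
E
python3 - <<'E'
from h import *
w=dict(np.load("w1.npz")); q0=(.556,-.114,np.radians(-9.4))
q,f=fitblock(w,q0); print("wrist",q.round(4),np.degrees(q[2]),f)
t=ctrl.snapshot("top"); q2,f=fitblock(t,q0); print("top",q2.round(4),np.degrees(q2[2]),f)
ax=blk(q,0,-.145); po=ray(w,np.array([488,47])/1.4,.093)[:2]; v=po-ax; print("axis",ax,"post",po,np.hypot(*v),"lever deg",(np.degrees(np.arctan2(v[1],v[0])-q[2])-180+180)%360-180)
im=w["color"].copy()
for u,v in proj(w,model(q)): cv2.circle(im,(int(round(u)),int(round(v))),0,(255,0,0),-1)
cv2.imwrite("pics/w1f.png",cv2.resize(np.ascontiguousarray(im[0:260,200:400,::-1]),None,fx=2.3,fy=2.3))
print(proj(w,np.r_[ax,.075]))
E
```

```text
wrist [ 0.5549 -0.113  -0.173 ] -9.912642317814104 -67.08971405029297
top [ 0.5454 -0.14   -0.1441] -8.254304841295426 -48.352603912353516
axis [ 0.52995169 -0.2558754 ] post [ 0.46293288 -0.26011163] 0.06715255987509632 lever deg 13.52946516610615
[[286.83687182  52.99521701]]
```

View pics/w1f.png

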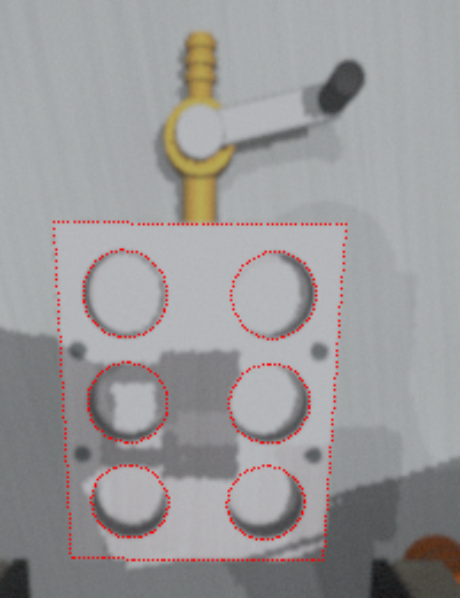

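The wrist fit traces the block rim and wells closely. The lever stands about 13° off closed, and its post is at wrist pixel (348,33).

```bash
cat >> h.py <<'E'
Q=np.array([.5549,-.113,np.radians(-9.91)])
def gob(X,Y,z):  # tool-aligned block coords (X=-block y, Y=-block x)
    go(*blk(Q,-Y,-X),z,-99.91)
E
python3 -c "
from h import *
gob(.1613,.0681,.126)"
```

```text
at [ 0.5549 -0.1078  0.3521] [ 1.7999e+02  1.0000e-02 -9.9380e+01] shift [0.20719 0.08589 0.28266] turn 0.00591
```

Emit:
{"fn": "send_rows", "kwargs": {
  "deltas": [
    [[0.04, 0.016, 0], 0.006],
    [[0.08, 0.033, 0.01], 0.006],
    [[0.12, 0.05, 0.02], 0.006],
    [[0.16, 0.066, 0.03], 0.006],
    [[0.2, 0.083, 0.04], 0.006]
  ],
  "gripper": 0.45
}}

```text
clock: 3.7
tool_pos: [0.4626, -0.2551, 0.3205]
orientation: [-179.9, 0.0, -99.8]
force: [-0.1, -1.0, 0.1]
opening: 0.0595
gripper_force: 0.0
```

Emit:
{"fn": "send_rows", "kwargs": {
  "deltas": [
    [[0.007, 0.003, 0.04], 0],
    [[0.007, 0.003, 0.08], 0],
    [[0.007, 0.003, 0.12], 0],
    [[0.007, 0.003, 0.14], 0],
    [[0.007, 0.003, 0.14], 0]
  ]
}}

```text
clock: 4.12
tool_pos: [0.4581, -0.2588, 0.2049]
orientation: [179.7, 0.0, -99.9]
force: [-0.2, 0.1, 0.4]
opening: 0.0397
gripper_force: 0.0
```

```bash
python3 -c "
from h import *
gob(.1613,.0681,.126)
w=ctrl.snapshot('wrist'); save(w,'w2.png',s=1.2)
print(proj(w,[[.4601,-.2603,.095],[.4601,-.2603,.053]]))"
```

```text
at [ 0.4581 -0.2588  0.2049] [ 1.7966e+02  5.0000e-02 -9.9890e+01] shift [ 0.00123 -0.00268  0.0986 ] turn 0.00025
[[282.40518211 228.09307553]
 [282.75392387 210.66318463]]
```

View pics/w2.png

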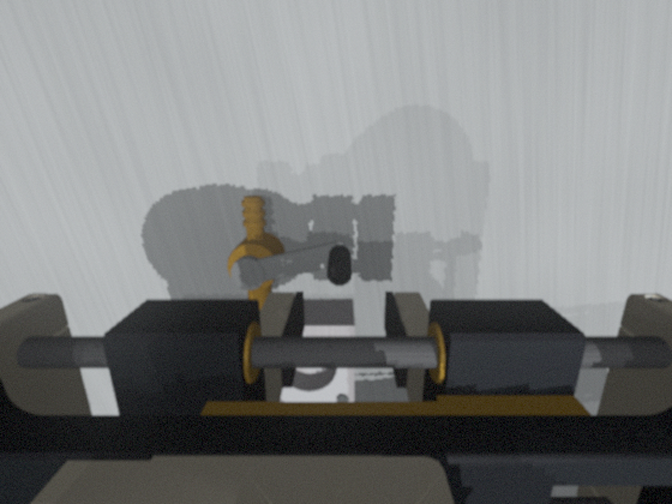

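The post is at (283,221), between the fingers and where predicted. Next I'll descend and grip it.

Emit:
{"fn": "send_rows", "kwargs": {
  "deltas": [
    [[0.001, -0.002, 0.03], 0],
    [[0.001, -0.002, 0.06], 0],
    [[0.001, -0.002, 0.085], 0],
    [[0.001, -0.002, 0.0985], 0],
    [[0.001, -0.002, 0.0985], 0]
  ]
}}

```text
clock: 4.58
tool_pos: [0.4617, -0.2607, 0.129]
orientation: [179.9, 0.0, -99.9]
force: [-0.1, 0.1, 1.3]
opening: 0.0399
gripper_force: 0.0
```

Emit:
{"fn": "send_rows", "kwargs": {
  "deltas": [
    [[0, 0, 0], 0],
    [[0, 0, 0], 0],
    [[0, 0, 0], 0],
    [[0, 0, 0], 0],
    [[0, 0, 0], 0]
  ],
  "gripper": 0
}}

```text
clock: 5.0
tool_pos: [0.4605, -0.2612, 0.1303]
orientation: [179.9, -0.0, -99.9]
force: [-6.9, 2.4, 8.1]
opening: 0.0151
gripper_force: 30.0
```

```bash
python3 -c "
from h import *
o=ctrl.get_obs();print(o['opening'],o['gripper_force'],o['force'],o['moment'])
d=(o['tool_pos'][:2]-Q[:2]);c,s=np.cos(Q[2]),np.sin(Q[2]);b=np.array([c*d[0]+s*d[1],-s*d[0]+c*d[1]]);print('block xy',b)
v=b-[0,-.145];r=np.hypot(*v);th=np.arctan2(-v[1],-v[0]);print(r,np.degrees(th))
T=np.linspace(th,np.radians(91.5),16)
print((np.c_[.07*(np.sin(T)-np.sin(th)),.07*(np.cos(T)-np.cos(th))]/.8).round(4)); gob(.1613,.0681,.126)"
```

```text
0.015087125871434329 29.99969333410263 [-6.85917787  2.41702348  8.08704415] [0.66327267 2.38747878 0.02204917]
block xy [-0.06748696 -0.16226701]
0.06966088826017047 14.35164528975746
[[ 0.      0.    ]
 [ 0.0075 -0.0023]
 [ 0.0148 -0.0052]
 [ 0.0218 -0.0088]
 [ 0.0284 -0.013 ]
 [ 0.0346 -0.0178]
 [ 0.0404 -0.0231]
 [ 0.0457 -0.0289]
 [ 0.0504 -0.0352]
 [ 0.0546 -0.0419]
 [ 0.0581 -0.0489]
 [ 0.061  -0.0562]
 [ 0.0632 -0.0637]
 [ 0.0648 -0.0714]
 [ 0.0656 -0.0792]
 [ 0.0658 -0.0871]]
at [ 0.4605 -0.2612  0.1303] [ 1.799e+02 -1.000e-02 -9.992e+01] shift [-0.00121  0.00077  0.00536] turn -0.00012
```

Emit:
{"fn": "send_rows", "kwargs": {
  "deltas": [
    [[0.0075, -0.0023, 0], 0],
    [[0.0148, -0.0052, 0], 0],
    [[0.0218, -0.0088, 0], 0],
    [[0.0284, -0.013, 0], 0],
    [[0.0346, -0.0178, 0], 0]
  ]
}}

```text
clock: 5.42
tool_pos: [0.4674, -0.2911, 0.1302]
orientation: [179.6, -0.0, -99.9]
force: [-14.0, 0.7, 14.6]
opening: 0.0154
gripper_force: 30.0
```

Emit:
{"fn": "send_rows", "kwargs": {
  "deltas": [
    [[0.0058, -0.0053, 0], 0],
    [[0.0111, -0.0111, 0], 0],
    [[0.0158, -0.0174, 0], 0],
    [[0.02, -0.0241, 0], 0],
    [[0.0235, -0.0311, 0], 0]
  ]
}}

```text
clock: 5.83
tool_pos: [0.4861, -0.3159, 0.1301]
orientation: [179.4, -0.2, -99.9]
force: [-20.1, -12.2, 12.4]
opening: 0.0152
gripper_force: 30.0
```

Emit:
{"fn": "send_rows", "kwargs": {
  "deltas": [
    [[0.0029, -0.0073, 0], 0],
    [[0.0051, -0.0148, 0], 0],
    [[0.0067, -0.0225, 0], 0],
    [[0.0075, -0.0303, 0], 0],
    [[0.0077, -0.0382, 0], 0]
  ]
}}

```text
clock: 6.25
tool_pos: [0.5187, -0.3268, 0.1301]
orientation: [179.7, -0.1, -99.9]
force: [-14.6, -4.6, 8.0]
opening: 0.0151
gripper_force: 30.0
```

Emit:
{"fn": "send_rows", "kwargs": {
  "deltas": [
    [[0, 0, 0], 0],
    [[0, 0, 0], 0],
    [[0, 0, 0], 0],
    [[0, 0, 0], 0],
    [[0, 0, 0], 0]
  ]
}}

```text
clock: 6.67
tool_pos: [0.5185, -0.3267, 0.1302]
orientation: [179.8, -0.1, -99.9]
force: [-10.3, -8.3, 5.0]
opening: 0.0152
gripper_force: 30.0
```

```bash
cat >> h.py <<'E'
def lev():
    o=ctrl.get_obs();print(o['opening'],o['gripper_force'],o['force'].round(1))
    d=(o['tool_pos'][:2]-Q[:2]);c,s=np.cos(Q[2]),np.sin(Q[2]);b=np.array([c*d[0]+s*d[1],-s*d[0]+c*d[1]])
    v=b-[0,-.145]; print('block xy',b,np.hypot(*v),np.degrees(np.arctan2(-v[1],-v[0])))
E
python3 -c "
from h import *
lev()"
```

```text
0.015175625157275132 29.998073279857635 [-10.3  -8.3   5. ]
block xy [ 0.00091709 -0.21680623] 0.071812086386695 90.73172362335953
```

Emit:
{"fn": "send_rows", "kwargs": {
  "deltas": [
    [[0, -0.003, 0], 0],
    [[0, -0.006, 0], 0],
    [[0, -0.006, 0], 0],
    [[0, -0.006, 0], 0],
    [[0, -0.006, 0], 0]
  ]
}}

```text
clock: 7.08
tool_pos: [0.5191, -0.3269, 0.1299]
orientation: [179.3, -0.1, -100.0]
force: [-24.1, -6.0, 15.8]
opening: 0.015
gripper_force: 30.0
```

```bash
python3 -c "
from h import *
lev()
w=ctrl.snapshot('wrist'); save(w,'w3.png')"
```

```text
0.01496305725395381 30.038761496543884 [-24.1  -6.   15.8]
block xy [ 0.0015349  -0.21690694] 0.07192331587570437 91.2228262114616
```

View pics/w3.png

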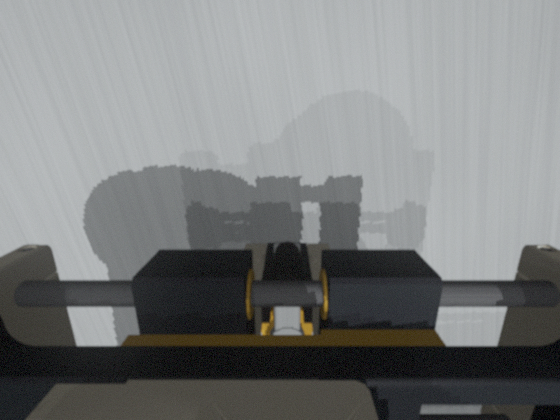

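The post only moved 0.6 mm while the force rose 14 N, so the lever is at its open stop. Releasing and heading over the tray.

Emit:
{"fn": "send_rows", "kwargs": {
  "deltas": [
    [[0, 0.005, 0], 0],
    [[0, 0.005, 0], 0],
    [[0, 0.005, 0], 0],
    [[0, 0.005, 0], 0],
    [[0, 0.005, 0], 0]
  ],
  "gripper": 0.45
}}

```text
clock: 7.55
tool_pos: [0.5228, -0.3252, 0.1296]
orientation: [-179.9, 0.0, -99.9]
force: [-0.9, 0.3, -0.2]
opening: 0.038
gripper_force: 0.0
```

Emit:
{"fn": "send_rows", "kwargs": {
  "deltas": [
    [[0, 0, -0.05], 0],
    [[0, 0, -0.1], 0],
    [[0, 0, -0.15], 0],
    [[0, 0, -0.2], 0],
    [[0, 0, -0.25], 0]
  ],
  "gripper": 1
}}

```text
clock: 7.97
tool_pos: [0.5221, -0.3249, 0.3315]
orientation: [-180.0, 0.0, -99.9]
force: [1.6, -0.3, -0.5]
opening: 0.0673
gripper_force: 0.0
```

```bash
python3 -c "
from h import *
go(.588,.20,.36,-99.91)"
```

```text
at [ 0.5221 -0.3249  0.3315] [-179.98    0.    -99.88] shift [-0.66057  0.03152 -0.03562] turn 0.0003
```

Emit:
{"fn": "send_rows", "kwargs": {
  "deltas": [
    [[-0.05, 0.002, -0.005], 0],
    [[-0.1, 0.004, -0.01], 0],
    [[-0.15, 0.006, -0.02], 0],
    [[-0.2, 0.008, -0.025], 0],
    [[-0.25, 0.01, -0.03], 0]
  ]
}}

```text
clock: 8.38
tool_pos: [0.5488, -0.1249, 0.3541]
orientation: [-179.9, 0.0, -99.9]
force: [0.1, -0.1, 0.3]
opening: 0.0874
gripper_force: 0.0
```

Emit:
{"fn": "send_rows", "kwargs": {
  "deltas": [
    [[-0.05, 0.002, 0], 0],
    [[-0.1, 0.004, 0], 0],
    [[-0.15, 0.006, 0], 0],
    [[-0.2, 0.008, 0], 0],
    [[-0.25, 0.01, 0], 0]
  ]
}}

```text
clock: 8.8
tool_pos: [0.5752, 0.074, 0.3537]
orientation: [-180.0, 0.0, -99.9]
force: [1.5, -0.3, -0.6]
opening: 0.088
gripper_force: 0.0
```

Emit:
{"fn": "send_rows", "kwargs": {
  "deltas": [
    [[-0.05, 0.004, 0], 0],
    [[-0.1, 0.008, 0], 0],
    [[-0.14, 0.012, 0], 0],
    [[-0.16, 0.012, 0], 0],
    [[-0.16, 0.012, 0], 0]
  ]
}}

```text
clock: 9.22
tool_pos: [0.588, 0.2029, 0.3525]
orientation: [180.0, -0.0, -99.7]
force: [0.5, -0.2, 0.5]
opening: 0.0879
gripper_force: 0.0
```

Emit:
{"fn": "send_rows", "kwargs": {
  "deltas": [
    [[0, 0, 0], 0],
    [[0, 0, 0], 0],
    [[0, 0, 0], 0],
    [[0, 0, 0], 0],
    [[0, 0, 0], 0]
  ]
}}

```text
clock: 9.63
tool_pos: [0.5878, 0.1983, 0.3537]
orientation: [-180.0, 0.0, -100.0]
force: [0.4, -0.6, -0.6]
opening: 0.0876
gripper_force: 0.0
```

```bash
python3 - <<'E'
from h import *
w=ctrl.snapshot("wrist"); save(w,"w4.png",s=1.4); o=ctrl.get_obs(); print(o["tool_pos"],o["orientation"])
np.savez("w4.npz",**{k:np.array(v) for k,v in w.items()})
for d in ctrl.cut_out(w,"plug1_mid"):
    uv=np.array(d["xy"])*[560,420]; print(round(d["conf"],2),uv.round(1),d["pixels"].sum(),ray(w,uv,.066).round(4))
for q in [(.6502,.2566),(.6244,.1649),(.5431,.262),(.5327,.1709)]: print(q,proj(w,[[*q,.066]]).round(1))
E
```

```text
[0.58781343 0.19837781 0.3536684 ] [-1.79979934e+02  1.78783718e-02 -9.99778218e+01]
0.68 [268.3   6.9] 1664 [5.737e-01 3.000e-04 6.600e-02]
(0.6502, 0.2566) [[249.4 228.3]]
(0.6244, 0.1649) [[254.1 159.8]]
(0.5431, 0.262) [[326.4 219.4]]
(0.5327, 0.1709) [[325.  152.1]]
```

View pics/w4.png

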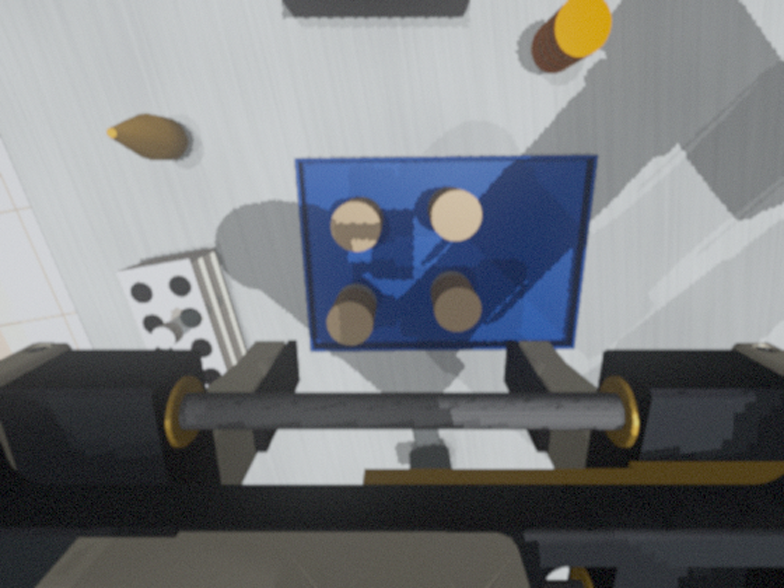

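The picture shows four pale plugs in the tray, with tops at (254,161), (326,154), (250,230) and (326,217). The look-alikes are the orange cylinder at (416,19) and the bob at (105,97), and I'm excluding both. First choice is the plug at (326,154). I'll fit the top circles and check a crop.

```bash
cat >> h.py <<'E'
def circ(x,y,z,r=.023):
    a=np.linspace(0,2*np.pi,90,endpoint=False); return np.c_[x+r*np.cos(a),y+r*np.sin(a),np.full(90,z)]
def fitplug(p,uv,z=.066,sig=(2,1)):
    q=ray(p,uv,z)[:2]; g=cv2.cvtColor(p["color"],cv2.COLOR_RGB2LAB).astype(np.float32)
    for s in sig:
        b=cv2.GaussianBlur(g,(0,0),s); m=np.hypot(cv2.Sobel(b,5,1,0),cv2.Sobel(b,5,0,1)).sum(2); m=np.minimum(m,np.percentile(m,96))
        f=lambda d:-cv2.remap(m,*[v.astype(np.float32).reshape(-1,1) for v in proj(p,circ(*(q+d*.003),z)).T],cv2.INTER_LINEAR).mean()
        g0=[(i,j) for i in np.arange(-2,2.1,.5) for j in np.arange(-2,2.1,.5)]; d0=np.array(min(g0,key=lambda d:f(np.array(d)))) if s==sig[0] else np.zeros(2)
        r=minimize(f,d0,method="Nelder-Mead"); q=q+r.x*.003
    return q,r.fun
E
python3 - <<'E'
from h import *
w=dict(np.load("w4.npz")); im=w["color"].copy()
for uv in [(456,215),(355,225),(350,322),(457,304)]:
    for z in(.064,.067,.07): q,f=fitplug(w,np.array(uv)/1.4,z); print(uv,z,q.round(4),round(f,1))
    q,f=fitplug(w,np.array(uv)/1.4,.067)
    for u,v in proj(w,circ(*q,.067)): cv2.circle(im,(int(round(u)),int(round(v))),0,(255,0,0),-1)
cv2.imwrite("pics/w4f.png",cv2.resize(np.ascontiguousarray(im[100:260,200:440,::-1]),None,fx=3,fy=3))
E
```

```text
(456, 215) 0.064 [0.5319 0.1732] -163.1
(456, 215) 0.067 [0.5322 0.1728] -163.1
(456, 215) 0.07 [0.5325 0.1723] -163.1
(355, 225) 0.064 [0.6255 0.1677] -162.4
(355, 225) 0.067 [0.6251 0.1676] -162.7
(355, 225) 0.07 [0.6247 0.1672] -163.0
(350, 322) 0.064 [0.6511 0.2609] -145.7
(350, 322) 0.067 [0.6506 0.2597] -146.6
(350, 322) 0.07 [0.6502 0.2586] -147.1
(457, 304) 0.064 [0.5425 0.265 ] -145.9
(457, 304) 0.067 [0.5427 0.2638] -146.8
(457, 304) 0.07 [0.543  0.2626] -147.3
```

View pics/w4f.png

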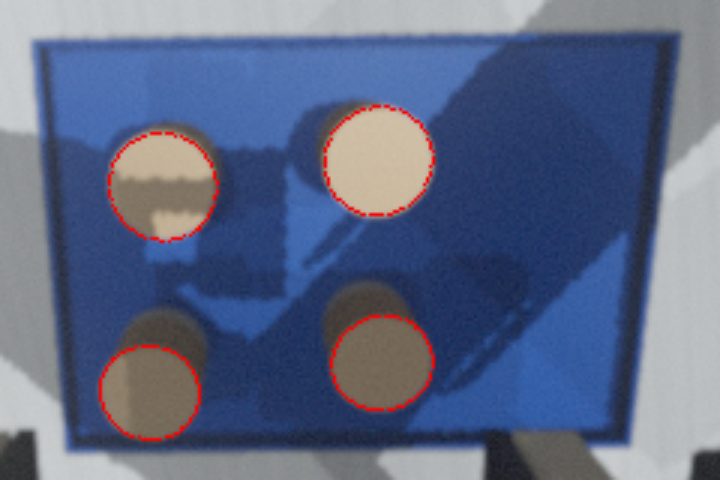

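The fitted circles match all four plug tops. They are plain stone and standing in the tray. I'll grasp plug A at (0.532,0.173).

```bash
python3 -c "
from h import *
go(.5322,.1728,.097,-99.91)"
```

```text
at [0.5878 0.1985 0.3536] [-1.7998e+02  2.0000e-02 -9.9970e+01] shift [0.04372 0.06287 0.3208 ] turn -0.00063
```

Emit:
{"fn": "send_rows", "kwargs": {
  "deltas": [
    [[0.02, 0.03, 0.01], 0],
    [[0.035, 0.05, 0.04], 0],
    [[0.0437, 0.0629, 0.08], 0],
    [[0.0437, 0.0629, 0.12], 0],
    [[0.0437, 0.0629, 0.16], 0]
  ],
  "gripper": 0.78
}}

```text
clock: 10.15
tool_pos: [0.5316, 0.1729, 0.2253]
orientation: [-179.9, 0.1, -99.9]
force: [0.2, 0.2, -0.6]
opening: 0.069
gripper_force: 0.0
```

Emit:
{"fn": "send_rows", "kwargs": {
  "deltas": [
    [[0, 0, 0.03], 0],
    [[0, 0, 0.05], 0],
    [[0, 0, 0.06], 0],
    [[0, 0, 0.06], 0],
    [[0, 0, 0.06], 0]
  ]
}}

```text
clock: 10.57
tool_pos: [0.5325, 0.1735, 0.1779]
orientation: [-180.0, -0.0, -99.9]
force: [-0.7, -1.2, 0.4]
opening: 0.068
gripper_force: 0.0
```

```bash
python3 -c "
from h import *
go(.5322,.1728,.097,-99.91)"
```

```text
at [0.5325 0.1735 0.1779] [-1.7998e+02 -1.0000e-02 -9.9910e+01] shift [0.00089 0.00027 0.1011 ] turn -0.0
```

Emit:
{"fn": "send_rows", "kwargs": {
  "deltas": [
    [[0.0005, 0, 0.03], 0],
    [[0.0005, 0, 0.06], 0],
    [[0.0005, 0, 0.085], 0],
    [[0.0005, 0, 0.101], 0],
    [[0.0005, 0, 0.101], 0]
  ]
}}

```text
clock: 10.98
tool_pos: [0.5317, 0.1728, 0.0955]
orientation: [179.9, -0.1, -99.9]
force: [0.0, -0.2, -0.4]
opening: 0.0682
gripper_force: 0.0
```

Emit:
{"fn": "send_rows", "kwargs": {
  "deltas": [
    [[0, 0, 0], 0],
    [[0, 0, 0], 0],
    [[0, 0, 0], 0],
    [[0, 0, 0], 0],
    [[0, 0, 0], 0]
  ]
}}

```text
clock: 11.4
tool_pos: [0.5325, 0.1733, 0.0976]
orientation: [-179.9, 0.1, -99.9]
force: [-0.0, -0.1, -0.3]
opening: 0.0683
gripper_force: 0.0
```

Emit:
{"fn": "send_rows", "kwargs": {
  "deltas": [
    [[0, 0, 0], 0],
    [[0, 0, 0], 0],
    [[0, 0, 0], 0],
    [[0, 0, 0], 0],
    [[0, 0, 0], 0]
  ],
  "gripper": 0.1
}}

```text
clock: 11.82
tool_pos: [0.5322, 0.1731, 0.0966]
orientation: [-180.0, 0.0, -99.9]
force: [0.1, -0.3, 0.9]
opening: 0.0452
gripper_force: 30.0
```

Emit:
{"fn": "send_rows", "kwargs": {
  "deltas": [
    [[0, 0, -0.02], 0],
    [[0, 0, -0.04], 0],
    [[0, 0, -0.07], 0],
    [[0, 0, -0.1], 0],
    [[0, 0, -0.12], 0]
  ]
}}

```text
clock: 12.23
tool_pos: [0.532, 0.173, 0.1939]
orientation: [180.0, 0.0, -99.9]
force: [1.1, 0.4, -4.6]
opening: 0.0456
gripper_force: 30.0
```

```bash
python3 -c "
from h import *
gob(-.062,.042,.2); gob(-.062,.042,.2)"
```

```text
at [0.532  0.173  0.1939] [180.     0.   -99.92] shift [ 0.26973 -0.03733 -0.00767] turn -0.00011
at [0.532  0.173  0.1939] [180.     0.   -99.92] shift [ 0.26973 -0.03733 -0.00767] turn -0.00011
```

Emit:
{"fn": "send_rows", "kwargs": {
  "deltas": [
    [[0.045, -0.006, 0], 0],
    [[0.09, -0.012, 0], 0],
    [[0.14, -0.019, 0], 0],
    [[0.18, -0.025, 0], 0],
    [[0.22, -0.03, 0], 0]
  ]
}}

```text
clock: 12.65
tool_pos: [0.5242, -0.0062, 0.1918]
orientation: [179.9, -0.0, -99.9]
force: [-0.4, 0.1, -4.0]
opening: 0.0453
gripper_force: 30.0
```

Emit:
{"fn": "send_rows", "kwargs": {
  "deltas": [
    [[0.03, -0.005, 0], 0],
    [[0.045, -0.0073, 0.01], 0],
    [[0.05, -0.0073, 0.02], 0],
    [[0.05, -0.0073, 0.03], 0],
    [[0.05, -0.0073, 0.03], 0]
  ]
}}

```text
clock: 13.07
tool_pos: [0.5229, -0.0446, 0.166]
orientation: [179.8, -0.1, -100.0]
force: [-0.8, 0.3, -4.9]
opening: 0.0456
gripper_force: 30.0
```

Emit:
{"fn": "send_rows", "kwargs": {
  "deltas": [
    [[0, 0, 0], 0],
    [[0, 0, 0], 0],
    [[0, 0, 0], 0],
    [[0, 0, 0], 0],
    [[0, 0, 0], 0]
  ]
}}

```text
clock: 13.48
tool_pos: [0.5245, -0.0444, 0.1689]
orientation: [-180.0, 0.0, -99.9]
force: [0.1, 0.3, -5.3]
opening: 0.0456
gripper_force: 30.0
```

```bash
python3 -c "
from h import *
gob(-.062,.042,.144)
w=ctrl.snapshot('wrist'); save(w,'w5.png',s=1.4)
print(proj(w,np.r_[blk(Q,-.042,.062),.05]),fitblock(w,Q,(1.5,)))"
```

```text
at [ 0.5245 -0.0444  0.1689] [-1.7997e+02  2.0000e-02 -9.9880e+01] shift [0.00047 0.00027 0.03109] turn 0.00038
[[286.64899083 224.80440374]] (array([ 0.55526312, -0.11323817, -0.17198688]), np.float64(-42.50386428833008))
```

View pics/w5.png

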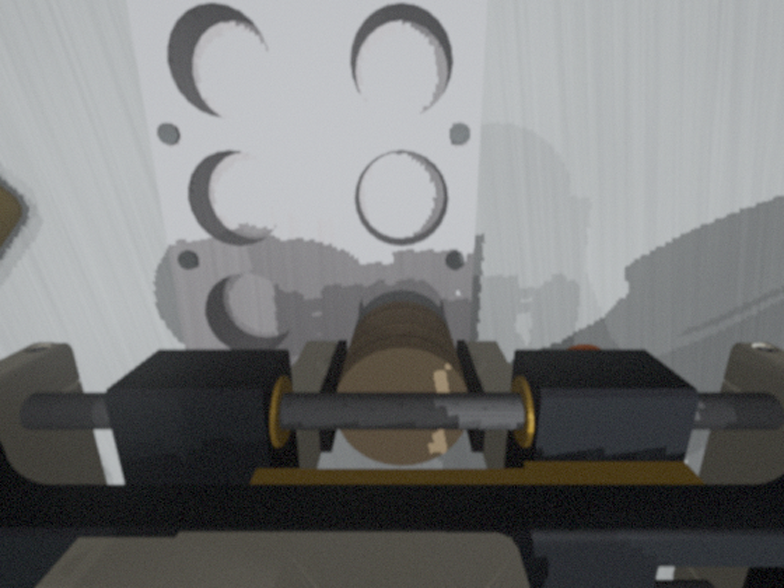

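The plug hangs upright between the fingers, directly over the target well. Descending gently.

Emit:
{"fn": "send_rows", "kwargs": {
  "deltas": [
    [[0.0005, 0.0003, 0.01], 0],
    [[0.0005, 0.0003, 0.02], 0],
    [[0.0005, 0.0003, 0.028], 0],
    [[0.0005, 0.0003, 0.034], 0],
    [[0.0005, 0.0003, 0.034], 0]
  ]
}}

```text
clock: 13.95
tool_pos: [0.524, -0.0452, 0.1402]
orientation: [180.0, -0.0, -99.9]
force: [1.2, 0.5, -5.7]
opening: 0.0457
gripper_force: 30.0
```

Emit:
{"fn": "send_rows", "kwargs": {
  "deltas": [
    [[0, 0, 0.0015], 0],
    [[0, 0, 0.003], 0],
    [[0, 0, 0.003], 0],
    [[0, 0, 0.003], 0],
    [[0, 0, 0.003], 0]
  ]
}}

```text
clock: 14.37
tool_pos: [0.524, -0.0452, 0.139]
orientation: [-180.0, 0.0, -99.9]
force: [0.9, -0.1, -5.8]
opening: 0.0456
gripper_force: 30.0
```

```bash
python3 -c "
from h import *
gob(-.062,.042,.12);o=ctrl.get_obs();print(o['force'],o['moment'])"
```

```text
at [ 0.524  -0.0452  0.139 ] [-1.7999e+02  1.0000e-02 -9.9920e+01] shift [-0.00064 -0.0001   0.02378] turn -9e-05
[ 0.93215452 -0.14311773 -5.84225837] [ 0.25021587 -0.49985901  0.01435414]
```

Emit:
{"fn": "send_rows", "kwargs": {
  "deltas": [
    [[0, 0, 0.004], 0],
    [[0, 0, 0.008], 0],
    [[0, 0, 0.012], 0],
    [[0, 0, 0.016], 0],
    [[0, 0, 0.02], 0]
  ]
}}

```text
clock: 14.78
tool_pos: [0.5241, -0.0452, 0.1226]
orientation: [-180.0, 0.0, -99.9]
force: [1.1, 0.2, -4.6]
opening: 0.0459
gripper_force: 30.0
```

Emit:
{"fn": "send_rows", "kwargs": {
  "deltas": [
    [[0, 0, 0.002], 0],
    [[0, 0, 0.004], 0],
    [[0, 0, 0.006], 0],
    [[0, 0, 0.008], 0],
    [[0, 0, 0.008], 0]
  ]
}}

```text
clock: 15.2
tool_pos: [0.524, -0.0452, 0.1183]
orientation: [-180.0, -0.0, -99.9]
force: [-6.8, 2.6, 17.7]
opening: 0.0457
gripper_force: 30.0
```

```bash
python3 -c "
from h import *
gob(-.062,.042,.12);o=ctrl.get_obs();print(o['force'],o['moment'])"
```

```text
at [ 0.524  -0.0452  0.1183] [-1.7997e+02 -1.0000e-02 -9.9870e+01] shift [-0.00061 -0.00014 -0.00207] turn 0.00043
[-6.77813408  2.64160104 17.70412262] [1.07088022e+00 2.47620858e+00 1.20855771e-03]
```

Emit:
{"fn": "send_rows", "kwargs": {
  "deltas": [
    [[0, 0, -0.003], 0],
    [[0, 0, -0.003], 0],
    [[0, 0, -0.003], 0],
    [[0, 0, -0.003], 0],
    [[0, 0, -0.003], 0]
  ],
  "gripper": 0.68
}}

```text
clock: 15.62
tool_pos: [0.5239, -0.0453, 0.1188]
orientation: [180.0, -0.0, -99.9]
force: [-0.5, -0.0, -0.4]
opening: 0.0596
gripper_force: 0.0
```

Emit:
{"fn": "send_rows", "kwargs": {
  "deltas": [
    [[0, 0, -0.02], 0],
    [[0, 0, -0.04], 0],
    [[0, 0, -0.06], 0],
    [[0, 0, -0.075], 0],
    [[0, 0, -0.075], 0]
  ]
}}

```text
clock: 16.03
tool_pos: [0.5253, -0.0451, 0.1813]
orientation: [-179.8, 0.1, -99.9]
force: [0.3, -0.6, 0.4]
opening: 0.0595
gripper_force: 0.0
```

Emit:
{"fn": "send_rows", "kwargs": {
  "deltas": [
    [[0, 0, 0], 0],
    [[0, 0, 0], 0],
    [[0, 0, 0], 0],
    [[0, 0, 0], 0],
    [[0, 0, 0], 0]
  ],
  "gripper": 0
}}

```text
clock: 16.45
tool_pos: [0.5237, -0.0453, 0.1783]
orientation: [179.9, -0.0, -99.9]
force: [-0.7, -0.2, 0.4]
opening: 0.0319
gripper_force: 0.0
```

```bash
python3 -c "
from h import *
gob(-.062,.042,.156)"
```

```text
at [ 0.5237 -0.0453  0.1783] [ 1.7993e+02 -3.0000e-02 -9.9920e+01] shift [-0.00081 -0.00049  0.02786] turn -0.0001
```

Emit:
{"fn": "send_rows", "kwargs": {
  "deltas": [
    [[0, 0, 0.006], 0],
    [[0, 0, 0.012], 0],
    [[0, 0, 0.018], 0],
    [[0, 0, 0.024], 0],
    [[0, 0, 0.026], 0]
  ]
}}

```text
clock: 16.87
tool_pos: [0.5234, -0.0453, 0.157]
orientation: [179.9, -0.0, -99.9]
force: [0.4, -0.2, -0.3]
opening: 0.002
gripper_force: 0.0
```

Emit:
{"fn": "send_rows", "kwargs": {
  "deltas": [
    [[0, 0, 0.0015], 0],
    [[0, 0, 0.003], 0],
    [[0, 0, 0.005], 0],
    [[0, 0, 0.006], 0],
    [[0, 0, 0.006], 0]
  ]
}}

```text
clock: 17.28
tool_pos: [0.5245, -0.0453, 0.1559]
orientation: [-179.9, -0.0, -99.9]
force: [-8.2, 0.9, 22.9]
opening: -0.0
gripper_force: 11.4
```

Emit:
{"fn": "send_rows", "kwargs": {
  "deltas": [
    [[0, 0, -0.01], 0],
    [[0, 0, -0.03], 0],
    [[0, 0, -0.06], 0],
    [[0, 0, -0.09], 0],
    [[0, 0, -0.12], 0]
  ],
  "gripper": 0.78
}}

```text
clock: 17.7
tool_pos: [0.5238, -0.0453, 0.2506]
orientation: [-180.0, -0.0, -99.9]
force: [0.6, -0.7, 0.0]
opening: 0.0287
gripper_force: 0.0
```

```bash
python3 -c "
from h import *
go(.588,.21,.3,-99.91)"
```

```text
at [ 0.5238 -0.0453  0.2506] [-180.     -0.    -99.92] shift [-0.32814 -0.02405 -0.06172] turn -6e-05
```

Contact came at TCP 0.156, so the plug top is at 0.090 and the plug is fully home. On to plug B.

Emit:
{"fn": "send_rows", "kwargs": {
  "deltas": [
    [[-0.05, -0.006, -0.01], 0],
    [[-0.1, -0.012, -0.03], 0],
    [[-0.15, -0.018, -0.05], 0],
    [[-0.2, -0.024, -0.06], 0],
    [[-0.25, -0.03, -0.07], 0]
  ]
}}

```text
clock: 18.12
tool_pos: [0.5818, 0.1475, 0.3066]
orientation: [-179.9, 0.1, -99.9]
force: [0.1, -0.5, -0.1]
opening: 0.0617
gripper_force: 0.0
```

Emit:
{"fn": "send_rows", "kwargs": {
  "deltas": [
    [[-0.03, 0, -0.02], 0],
    [[-0.06, 0, -0.04], 0],
    [[-0.07, 0, -0.05], 0],
    [[-0.07, 0, -0.05], 0],
    [[-0.07, 0, -0.05], 0]
  ]
}}

```text
clock: 18.53
tool_pos: [0.5909, 0.201, 0.3448]
orientation: [180.0, 0.0, -99.9]
force: [-0.0, -0.5, -0.5]
opening: 0.0681
gripper_force: 0.0
```

```bash
cat > look.py <<'E'
from h import *
import sys
w=ctrl.snapshot("wrist"); n=sys.argv[1]
for a in sys.argv[2:]:
    x,y=map(float,a.split(",")); q,f=fitplug(w,proj(w,[[x,y,.067]])[0],.067); print(a,q.round(4),round(f,1))
im=w["color"].copy()
for a in sys.argv[2:]:
    x,y=map(float,a.split(","))
    for u,v in proj(w,circ(x,y,.067)): cv2.circle(im,(int(round(u)),int(round(v))),0,(255,0,0),-1)
save(dict(color=im),n)
go(x,y,.097,-99.91)
E
python3 look.py w6.png .5427,.2638 .6506,.2597 .6251,.1676; python3 -c "
from h import *
go(.6251,.1676,.097,-99.91)"
```

```text
.5427,.2638 [0.5427 0.2638] -148.7
.6506,.2597 [0.6506 0.2597] -147.1
.6251,.1676 [0.6251 0.1676] -160.0
at [0.5906 0.2002 0.3443] [ 1.7995e+02 -2.0000e-02 -9.9920e+01] shift [ 0.03276 -0.04947  0.30916] turn -0.00015
at [0.5906 0.2002 0.3443] [ 1.7995e+02 -2.0000e-02 -9.9920e+01] shift [ 0.03276 -0.04947  0.30916] turn -0.00015
```

View pics/w6.png

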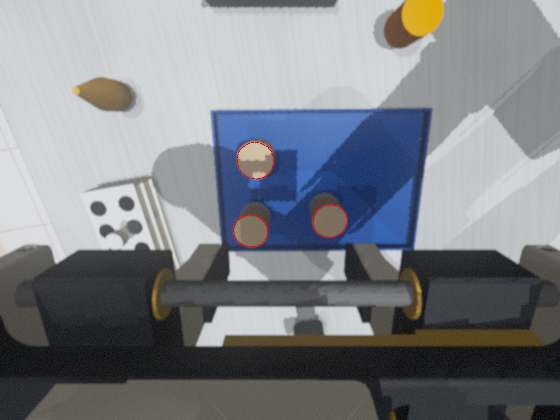

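The three remaining plugs haven't moved: (255,160), (251,230), (330,220). Grasping B.

Emit:
{"fn": "send_rows", "kwargs": {
  "deltas": [
    [[0.02, -0.03, 0.01], 0],
    [[0.0328, -0.0495, 0.04], 0],
    [[0.0328, -0.0495, 0.08], 0],
    [[0.0328, -0.0495, 0.12], 0],
    [[0.0328, -0.0495, 0.16], 0]
  ]
}}

```text
clock: 19.0
tool_pos: [0.625, 0.1659, 0.2151]
orientation: [180.0, -0.0, -100.1]
force: [0.9, 0.4, -0.4]
opening: 0.0684
gripper_force: 0.0
```

Emit:
{"fn": "send_rows", "kwargs": {
  "deltas": [
    [[0, 0, 0.03], 0],
    [[0, 0, 0.05], 0],
    [[0, 0, 0.06], 0],
    [[0, 0, 0.06], 0],
    [[0, 0, 0.06], 0]
  ]
}}

```text
clock: 19.42
tool_pos: [0.6257, 0.1674, 0.1692]
orientation: [180.0, -0.0, -100.0]
force: [0.6, -0.3, -0.1]
opening: 0.0684
gripper_force: 0.0
```

```bash
python3 -c "
from h import *
go(.6251,.1676,.097,-99.91)"
```

```text
at [0.6257 0.1674 0.1692] [ 1.800e+02 -2.000e-02 -9.995e+01] shift [-0.00012  0.00073  0.09028] turn -0.00046
```

Emit:
{"fn": "send_rows", "kwargs": {
  "deltas": [
    [[0, 0.0005, 0.03], 0],
    [[0, 0.0005, 0.06], 0],
    [[0, 0.0005, 0.08], 0],
    [[0, 0.0005, 0.09], 0],
    [[0, 0.0005, 0.09], 0]
  ]
}}

```text
clock: 19.83
tool_pos: [0.625, 0.1679, 0.0964]
orientation: [179.9, -0.0, -99.9]
force: [-0.0, -1.1, -0.2]
opening: 0.0682
gripper_force: 0.0
```

Emit:
{"fn": "send_rows", "kwargs": {
  "deltas": [
    [[0, 0, 0], 0],
    [[0, 0, 0], 0],
    [[0, 0, 0], 0],
    [[0, 0, 0], 0],
    [[0, 0, 0], 0]
  ]
}}

```text
clock: 20.25
tool_pos: [0.6255, 0.1684, 0.0978]
orientation: [-179.9, 0.0, -99.9]
force: [-0.2, 0.7, 0.7]
opening: 0.0685
gripper_force: 0.0
```

Emit:
{"fn": "send_rows", "kwargs": {
  "deltas": [
    [[0, 0, 0], 0],
    [[0, 0, 0], 0],
    [[0, 0, 0], 0],
    [[0, 0, 0], 0],
    [[0, 0, 0], 0]
  ],
  "gripper": 0.1
}}

```text
clock: 20.67
tool_pos: [0.6253, 0.1683, 0.097]
orientation: [-180.0, 0.0, -99.9]
force: [1.6, 0.9, 0.5]
opening: 0.0458
gripper_force: 30.0
```

Emit:
{"fn": "send_rows", "kwargs": {
  "deltas": [
    [[0, 0, -0.02], 0],
    [[0, 0, -0.04], 0],
    [[0, 0, -0.07], 0],
    [[0, 0, -0.1], 0],
    [[0, 0, -0.13], 0]
  ]
}}

```text
clock: 21.08
tool_pos: [0.6244, 0.168, 0.2008]
orientation: [179.9, -0.1, -99.9]
force: [1.0, 0.6, -4.3]
opening: 0.0457
gripper_force: 30.0
```

```bash
python3 -c "
from h import *
gob(-.062,-.042,.2)"
```

```text
at [0.6244 0.168  0.2008] [ 1.7988e+02 -7.0000e-02 -9.9930e+01] shift [ 0.28341 -0.0275   0.00105] turn -0.00027
```

Emit:
{"fn": "send_rows", "kwargs": {
  "deltas": [
    [[0.05, -0.005, 0], 0],
    [[0.1, -0.01, 0], 0],
    [[0.15, -0.015, 0], 0],
    [[0.2, -0.02, 0], 0],
    [[0.25, -0.024, 0], 0]
  ]
}}

```text
clock: 21.5
tool_pos: [0.6086, -0.0337, 0.2002]
orientation: [179.9, -0.0, -99.9]
force: [0.6, -1.3, -3.8]
opening: 0.0454
gripper_force: 30.0
```

Emit:
{"fn": "send_rows", "kwargs": {
  "deltas": [
    [[0.02, -0.0035, 0], 0],
    [[0.033, -0.0035, 0.01], 0],
    [[0.033, -0.0035, 0.03], 0],
    [[0.033, -0.0035, 0.04], 0],
    [[0.033, -0.0035, 0.04], 0]
  ]
}}

```text
clock: 21.92
tool_pos: [0.6061, -0.0584, 0.1659]
orientation: [179.7, -0.1, -99.9]
force: [-0.8, -0.1, -4.0]
opening: 0.0456
gripper_force: 30.0
```

Emit:
{"fn": "send_rows", "kwargs": {
  "deltas": [
    [[0, 0, 0], 0],
    [[0, 0, 0], 0],
    [[0, 0, 0], 0],
    [[0, 0, 0], 0],
    [[0, 0, 0], 0]
  ]
}}

```text
clock: 22.33
tool_pos: [0.6081, -0.0582, 0.1695]
orientation: [-180.0, 0.0, -99.9]
force: [0.4, -0.3, -3.5]
opening: 0.0457
gripper_force: 30.0
```

```bash
python3 -c "
from h import *
gob(-.0623,-.042,.144)"
```

```text
at [ 0.6081 -0.0582  0.1695] [-1.7995e+02  2.0000e-02 -9.9890e+01] shift [0.00109 0.00127 0.03186] turn 0.00027
```

Emit:
{"fn": "send_rows", "kwargs": {
  "deltas": [
    [[0.0006, 0.0009, 0.01], 0],
    [[0.0006, 0.0009, 0.02], 0],
    [[0.0006, 0.0009, 0.028], 0],
    [[0.0006, 0.0009, 0.032], 0],
    [[0.0006, 0.0009, 0.032], 0]
  ]
}}

```text
clock: 22.75
tool_pos: [0.6066, -0.059, 0.1427]
orientation: [179.9, -0.0, -99.9]
force: [-2.3, 0.7, -0.5]
opening: 0.0456
gripper_force: 30.0
```

Emit:
{"fn": "send_rows", "kwargs": {
  "deltas": [
    [[0, 0, 0.0015], 0],
    [[0, 0, 0.003], 0],
    [[0, 0, 0.005], 0],
    [[0, 0, 0.005], 0],
    [[0, 0, 0.005], 0]
  ]
}}

```text
clock: 23.17
tool_pos: [0.6072, -0.0588, 0.1389]
orientation: [180.0, 0.0, -99.9]
force: [1.0, 1.2, -4.4]
opening: 0.0455
gripper_force: 30.0
```

```bash
python3 -c "
from h import *
gob(-.0623,-.042,.12)"
```

```text
at [ 0.6072 -0.0588  0.1389] [ 1.800e+02  1.000e-02 -9.992e+01] shift [5.000e-05 2.400e-04 2.368e-02] turn -0.00012
```

Emit:
{"fn": "send_rows", "kwargs": {
  "deltas": [
    [[0, 0, 0.004], 0],
    [[0, 0, 0.008], 0],
    [[0, 0, 0.012], 0],
    [[0, 0, 0.016], 0],
    [[0, 0, 0.02], 0]
  ]
}}

```text
clock: 23.58
tool_pos: [0.6073, -0.0588, 0.123]
orientation: [-180.0, 0.0, -99.9]
force: [1.4, 0.9, -3.2]
opening: 0.0454
gripper_force: 30.0
```

Emit:
{"fn": "send_rows", "kwargs": {
  "deltas": [
    [[0, 0, 0.002], 0],
    [[0, 0, 0.004], 0],
    [[0, 0, 0.006], 0],
    [[0, 0, 0.006], 0],
    [[0, 0, 0.006], 0]
  ]
}}

```text
clock: 24.0
tool_pos: [0.6073, -0.0588, 0.119]
orientation: [-180.0, 0.0, -99.9]
force: [-0.2, 1.5, 1.1]
opening: 0.0454
gripper_force: 30.0
```

Emit:
{"fn": "send_rows", "kwargs": {
  "deltas": [
    [[0, 0, -0.002], 0],
    [[0, 0, -0.002], 0],
    [[0, 0, -0.002], 0],
    [[0, 0, -0.002], 0],
    [[0, 0, -0.002], 0]
  ],
  "gripper": 0.68
}}

```text
clock: 24.42
tool_pos: [0.607, -0.0591, 0.1201]
orientation: [180.0, -0.0, -99.9]
force: [-0.1, 1.0, -0.4]
opening: 0.0593
gripper_force: 0.0
```

Emit:
{"fn": "send_rows", "kwargs": {
  "deltas": [
    [[0, 0, -0.02], 0],
    [[0, 0, -0.04], 0],
    [[0, 0, -0.06], 0],
    [[0, 0, -0.075], 0],
    [[0, 0, -0.075], 0]
  ]
}}

```text
clock: 24.83
tool_pos: [0.6084, -0.0589, 0.183]
orientation: [-179.8, 0.1, -99.9]
force: [-0.2, -0.8, 0.1]
opening: 0.0593
gripper_force: 0.0
```

Emit:
{"fn": "send_rows", "kwargs": {
  "deltas": [
    [[0, 0, 0], 0],
    [[0, 0, 0], 0],
    [[0, 0, 0], 0],
    [[0, 0, 0], 0],
    [[0, 0, 0], 0]
  ],
  "gripper": 0
}}

```text
clock: 25.25
tool_pos: [0.6068, -0.059, 0.1794]
orientation: [179.9, -0.0, -99.9]
force: [0.4, 0.0, -0.4]
opening: 0.0319
gripper_force: 0.0
```

```bash
python3 -c "
from h import *
gob(-.062,-.042,.156)"
```

```text
at [ 0.6068 -0.059   0.1794] [ 1.7993e+02 -3.0000e-02 -9.9920e+01] shift [ 0.00019 -0.0002   0.02924] turn -0.00011
```

Emit:
{"fn": "send_rows", "kwargs": {
  "deltas": [
    [[0, 0, 0.006], 0],
    [[0, 0, 0.012], 0],
    [[0, 0, 0.018], 0],
    [[0, 0, 0.024], 0],
    [[0, 0, 0.027], 0]
  ]
}}

```text
clock: 25.67
tool_pos: [0.6066, -0.0589, 0.1574]
orientation: [179.9, -0.0, -99.9]
force: [-0.5, -0.5, -0.0]
opening: 0.0013
gripper_force: 0.0
```

Emit:
{"fn": "send_rows", "kwargs": {
  "deltas": [
    [[0, 0, 0.0015], 0],
    [[0, 0, 0.003], 0],
    [[0, 0, 0.005], 0],
    [[0, 0, 0.0065], 0],
    [[0, 0, 0.0065], 0]
  ]
}}

```text
clock: 26.08
tool_pos: [0.6077, -0.059, 0.156]
orientation: [-179.9, -0.0, -99.9]
force: [-7.1, 1.5, 17.7]
opening: 0.0006
gripper_force: 8.7
```

Emit:
{"fn": "send_rows", "kwargs": {
  "deltas": [
    [[0, 0, -0.01], 0],
    [[0, 0, -0.03], 0],
    [[0, 0, -0.06], 0],
    [[0, 0, -0.09], 0],
    [[0, 0, -0.12], 0]
  ],
  "gripper": 0.78
}}

```text
clock: 26.5
tool_pos: [0.607, -0.059, 0.2506]
orientation: [-180.0, -0.0, -99.9]
force: [0.2, -0.1, -0.7]
opening: 0.0283
gripper_force: 0.0
```

```bash
python3 -c "
from h import *
go(.588,.20,.35,-99.91)"
```

```text
at [ 0.607  -0.059   0.2506] [-180.     -0.    -99.91] shift [-0.31476  0.07917 -0.1242 ] turn -5e-05
```

Home: contact at 0.156 again. Next I'll look at the tray for plugs C and D.

Emit:
{"fn": "send_rows", "kwargs": {
  "deltas": [
    [[-0.045, 0.012, -0.018], 0],
    [[-0.09, 0.024, -0.036], 0],
    [[-0.135, 0.036, -0.054], 0],
    [[-0.18, 0.048, -0.07], 0],
    [[-0.225, 0.06, -0.09], 0]
  ]
}}

```text
clock: 26.92
tool_pos: [0.5902, 0.1282, 0.3221]
orientation: [-180.0, 0.0, -99.9]
force: [0.9, 0.1, -1.2]
opening: 0.0612
gripper_force: 0.0
```

Emit:
{"fn": "send_rows", "kwargs": {
  "deltas": [
    [[-0.04, 0.01, -0.02], 0],
    [[-0.08, 0.02, -0.034], 0],
    [[-0.09, 0.02, -0.034], 0],
    [[-0.09, 0.02, -0.034], 0],
    [[-0.09, 0.02, -0.034], 0]
  ]
}}

```text
clock: 27.33
tool_pos: [0.5872, 0.2007, 0.3483]
orientation: [180.0, -0.0, -99.8]
force: [-0.5, -0.6, -1.3]
opening: 0.0684
gripper_force: 0.0
```

Emit:
{"fn": "send_rows", "kwargs": {
  "deltas": [
    [[0, 0, 0], 0],
    [[0, 0, 0], 0],
    [[0, 0, 0], 0],
    [[0, 0, 0], 0],
    [[0, 0, 0], 0]
  ]
}}

```text
clock: 27.75
tool_pos: [0.5875, 0.1997, 0.3485]
orientation: [180.0, -0.0, -100.0]
force: [0.8, 0.1, 0.3]
opening: 0.068
gripper_force: 0.0
```

```bash
python3 look.py w7.png .6506,.2597 .5427,.2638
```

```text
.6506,.2597 [0.6506 0.2597] -144.3
.5427,.2638 [0.5427 0.2638] -146.1
at [0.5875 0.1998 0.3485] [180.    -0.   -99.96] shift [-0.06908  0.06903  0.3144 ] turn -0.00051
```

View pics/w7.png

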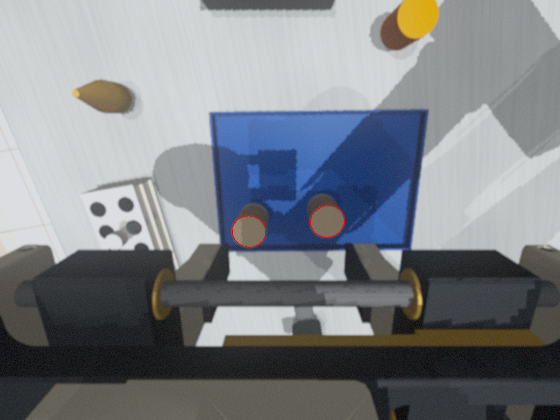

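Both remaining plugs stand in place at (249,231) and (326,221). I'll approach D and re-measure it from closer.

Emit:
{"fn": "send_rows", "kwargs": {
  "deltas": [
    [[-0.04, 0.04, 0], 0],
    [[-0.08, 0.06, 0], 0],
    [[-0.09, 0.069, 0.03], 0],
    [[-0.09, 0.069, 0.07], 0],
    [[-0.09, 0.069, 0.1], 0]
  ]
}}

```text
clock: 28.22
tool_pos: [0.5445, 0.2816, 0.267]
orientation: [180.0, 0.0, -99.8]
force: [-1.1, -0.9, -0.8]
opening: 0.0683
gripper_force: 0.0
```

Emit:
{"fn": "send_rows", "kwargs": {
  "deltas": [
    [[0, 0, 0], 0],
    [[0, 0, 0], 0],
    [[0, 0, 0], 0],
    [[0, 0, 0], 0],
    [[0, 0, 0], 0]
  ]
}}

```text
clock: 28.63
tool_pos: [0.5462, 0.281, 0.2705]
orientation: [-179.9, 0.1, -99.9]
force: [0.3, 0.3, -0.7]
opening: 0.0684
gripper_force: 0.0
```

```bash
sed -i 's/r=minimize(f,d0,method="Nelder-Mead")/r=minimize(f,d0,method="Nelder-Mead",options=dict(initial_simplex=[d0,d0+[.4,0],d0+[0,.4]]))/' h.py; python3 look.py w8.png .6506,.2597 .5427,.2638; python3 - <<'E'
from h import *
for f in ("w4.npz",):
    w=dict(np.load(f))
    for uv in [(456,215),(355,225),(350,322),(457,304)]: print(fitplug(w,np.array(uv)/1.4,.067))
E
```

```text
.6506,.2597 [0.6509 0.2597] -163.2
.5427,.2638 [0.543  0.2635] -164.3
at [0.546  0.2809 0.2701] [-1.7991e+02  1.1000e-01 -9.9930e+01] shift [0.02178 0.00042 0.21642] turn -0.00027
(array([0.53219401, 0.1727648 ]), np.float64(-163.1194610595703))
(array([0.62554218, 0.1667798 ]), np.float64(-163.10324096679688))
(array([0.65054585, 0.2599096 ]), np.float64(-146.88365173339844))
(array([0.54330347, 0.26383916]), np.float64(-147.5819854736328))
```

Emit:
{"fn": "send_rows", "kwargs": {
  "deltas": [
    [[0.022, 0, 0.03], 0],
    [[0.022, 0, 0.07], 0],
    [[0.022, 0, 0.1], 0],
    [[0.022, 0, 0.12], 0],
    [[0.022, 0, 0.13], 0]
  ]
}}

```text
clock: 29.1
tool_pos: [0.5419, 0.2627, 0.1629]
orientation: [179.9, -0.1, -100.0]
force: [0.4, -0.4, -0.0]
opening: 0.0685
gripper_force: 0.0
```

Emit:
{"fn": "send_rows", "kwargs": {
  "deltas": [
    [[0, 0, 0.02], 0],
    [[0, 0, 0.045], 0],
    [[0, 0, 0.07], 0],
    [[0, 0, 0.085], 0],
    [[0, 0, 0.086], 0]
  ]
}}

```text
clock: 29.52
tool_pos: [0.5419, 0.263, 0.0942]
orientation: [179.9, -0.1, -99.9]
force: [-0.3, 0.1, 0.0]
opening: 0.0682
gripper_force: 0.0
```

Emit:
{"fn": "send_rows", "kwargs": {
  "deltas": [
    [[0, 0, 0], 0],
    [[0, 0, 0], 0],
    [[0, 0, 0], 0],
    [[0, 0, 0], 0],
    [[0, 0, 0], 0]
  ]
}}

```text
clock: 29.93
tool_pos: [0.5428, 0.2637, 0.0967]
orientation: [-179.9, 0.1, -99.9]
force: [0.0, 0.6, -0.6]
opening: 0.0686
gripper_force: 0.0
```

```bash
python3 -c "
from h import *
go(.543,.2635,.097,-99.91)"
```

```text
at [0.5428 0.2637 0.0967] [-1.7994e+02  7.0000e-02 -9.9910e+01] shift [ 0.00022 -0.00032 -0.00034] turn -5e-05
```

Emit:
{"fn": "send_rows", "kwargs": {
  "deltas": [
    [[0, 0, 0], 0],
    [[0, 0, 0], 0],
    [[0, 0, 0], 0],
    [[0, 0, 0], 0],
    [[0, 0, 0], 0]
  ],
  "gripper": 0.1
}}

```text
clock: 30.35
tool_pos: [0.5426, 0.2635, 0.0959]
orientation: [-180.0, 0.0, -99.9]
force: [0.6, -0.8, 1.2]
opening: 0.0454
gripper_force: 30.0
```

Emit:
{"fn": "send_rows", "kwargs": {
  "deltas": [
    [[0, 0, -0.02], 0],
    [[0, 0, -0.05], 0],
    [[0, 0, -0.09], 0],
    [[0, 0, -0.13], 0],
    [[0, 0, -0.17], 0]
  ]
}}

```text
clock: 30.77
tool_pos: [0.5417, 0.2629, 0.2322]
orientation: [179.9, -0.1, -99.9]
force: [0.9, -0.4, -4.0]
opening: 0.0457
gripper_force: 30.0
```

```bash
python3 -c "
from h import *
gob(.062,.042,.23)"
```

```text
at [0.5417 0.2629 0.2322] [ 1.799e+02 -9.000e-02 -9.994e+01] shift [ 0.53755 -0.04489  0.00272] turn -0.00028
```

Emit:
{"fn": "send_rows", "kwargs": {
  "deltas": [
    [[0.05, -0.004, 0], 0],
    [[0.1, -0.008, 0], 0],
    [[0.15, -0.012, 0], 0],
    [[0.2, -0.016, 0], 0],
    [[0.25, -0.02, 0], 0]
  ]
}}

```text
clock: 31.18
tool_pos: [0.5225, 0.0619, 0.2312]
orientation: [179.9, -0.0, -99.9]
force: [0.6, 0.1, -3.6]
opening: 0.0456
gripper_force: 30.0
```

Emit:
{"fn": "send_rows", "kwargs": {
  "deltas": [
    [[0.05, -0.004, 0], 0],
    [[0.1, -0.008, 0], 0],
    [[0.15, -0.012, 0], 0],
    [[0.2, -0.016, 0], 0],
    [[0.25, -0.02, 0], 0]
  ]
}}

```text
clock: 31.6
tool_pos: [0.5038, -0.1378, 0.2313]
orientation: [179.9, 0.0, -99.9]
force: [1.1, -0.3, -3.4]
opening: 0.0455
gripper_force: 30.0
```

Emit:
{"fn": "send_rows", "kwargs": {
  "deltas": [
    [[0.03, -0.004, 0], 0],
    [[0.0375, -0.0045, 0.02], 0],
    [[0.0375, -0.0045, 0.05], 0],
    [[0.0375, -0.0045, 0.075], 0],
    [[0.0375, -0.0045, 0.08], 0]
  ]
}}

```text
clock: 32.02
tool_pos: [0.5007, -0.1664, 0.164]
orientation: [179.6, -0.0, -100.0]
force: [-1.9, -0.3, -4.0]
opening: 0.0456
gripper_force: 30.0
```

Emit:
{"fn": "send_rows", "kwargs": {
  "deltas": [
    [[0, 0, 0], 0],
    [[0, 0, 0], 0],
    [[0, 0, 0], 0],
    [[0, 0, 0], 0],
    [[0, 0, 0], 0]
  ]
}}

```text
clock: 32.43
tool_pos: [0.504, -0.1661, 0.1688]
orientation: [-179.9, 0.0, -99.9]
force: [0.8, 0.2, -3.7]
opening: 0.0457
gripper_force: 30.0
```

```bash
python3 -c "
from h import *
gob(.062,.042,.144)"
```

```text
at [ 0.504  -0.1661  0.1688] [-1.799e+02  2.000e-02 -9.989e+01] shift [0.00119 0.00124 0.03099] turn 0.00022
```

Emit:
{"fn": "send_rows", "kwargs": {
  "deltas": [
    [[0.0007, 0.0009, 0.01], 0],
    [[0.0007, 0.0009, 0.02], 0],
    [[0.0007, 0.0009, 0.028], 0],
    [[0.0007, 0.0009, 0.031], 0],
    [[0.0007, 0.0009, 0.031], 0]
  ]
}}

```text
clock: 32.85
tool_pos: [0.5022, -0.1667, 0.1421]
orientation: [179.9, -0.0, -99.9]
force: [0.5, 0.2, -3.3]
opening: 0.0451
gripper_force: 30.0
```

Emit:
{"fn": "send_rows", "kwargs": {
  "deltas": [
    [[0, 0, 0.0015], 0],
    [[0, 0, 0.003], 0],
    [[0, 0, 0.005], 0],
    [[0, 0, 0.005], 0],
    [[0, 0, 0.005], 0]
  ]
}}

```text
clock: 33.27
tool_pos: [0.5027, -0.1667, 0.1389]
orientation: [-180.0, -0.0, -99.9]
force: [0.1, -0.5, -3.6]
opening: 0.0457
gripper_force: 30.0
```

```bash
python3 -c "
from h import *
gob(.062,.042,.12)"
```

```text
at [ 0.5027 -0.1667  0.1389] [-179.99   -0.    -99.91] shift [ 0.00016 -0.00019  0.02368] turn -2e-05
```

In. Seat, release and press.

Emit:
{"fn": "send_rows", "kwargs": {
  "deltas": [
    [[0, 0, 0.004], 0],
    [[0, 0, 0.008], 0],
    [[0, 0, 0.012], 0],
    [[0, 0, 0.016], 0],
    [[0, 0, 0.02], 0]
  ]
}}

```text
clock: 33.68
tool_pos: [0.5027, -0.1667, 0.1226]
orientation: [-180.0, -0.0, -99.9]
force: [0.8, -0.6, -2.9]
opening: 0.0454
gripper_force: 30.0
```

Emit:
{"fn": "send_rows", "kwargs": {
  "deltas": [
    [[0, 0, 0.002], 0],
    [[0, 0, 0.004], 0],
    [[0, 0, 0.006], 0],
    [[0, 0, 0.006], 0],
    [[0, 0, 0.006], 0]
  ]
}}

```text
clock: 34.1
tool_pos: [0.5027, -0.1667, 0.1181]
orientation: [-180.0, -0.0, -99.9]
force: [1.3, -1.3, -4.7]
opening: 0.0452
gripper_force: 30.0
```

Emit:
{"fn": "send_rows", "kwargs": {
  "deltas": [
    [[0, 0, -0.002], 0],
    [[0, 0, -0.002], 0],
    [[0, 0, -0.002], 0],
    [[0, 0, -0.002], 0],
    [[0, 0, -0.002], 0]
  ],
  "gripper": 0.68
}}

```text
clock: 34.52
tool_pos: [0.5027, -0.1667, 0.12]
orientation: [-180.0, 0.0, -99.9]
force: [-0.1, -0.5, 1.3]
opening: 0.0595
gripper_force: 0.0
```

Emit:
{"fn": "send_rows", "kwargs": {
  "deltas": [
    [[0, 0, -0.02], 0],
    [[0, 0, -0.04], 0],
    [[0, 0, -0.06], 0],
    [[0, 0, -0.075], 0],
    [[0, 0, -0.075], 0]
  ]
}}

```text
clock: 34.93
tool_pos: [0.504, -0.1668, 0.1824]
orientation: [-179.8, 0.0, -99.9]
force: [0.7, 0.3, 0.0]
opening: 0.0592
gripper_force: 0.0
```

Emit:
{"fn": "send_rows", "kwargs": {
  "deltas": [
    [[0, 0, 0], 0],
    [[0, 0, 0], 0],
    [[0, 0, 0], 0],
    [[0, 0, 0], 0],
    [[0, 0, 0], 0]
  ],
  "gripper": 0
}}

```text
clock: 35.35
tool_pos: [0.5024, -0.1667, 0.1791]
orientation: [179.9, -0.0, -99.9]
force: [0.3, 0.1, 0.3]
opening: 0.0319
gripper_force: 0.0
```

```bash
python3 -c "
from h import *
gob(.062,.042,.156)"
```

```text
at [ 0.5024 -0.1667  0.1791] [ 1.7993e+02 -1.0000e-02 -9.9920e+01] shift [ 9.000e-05 -6.300e-04  2.887e-02] turn -6e-05
```

Emit:
{"fn": "send_rows", "kwargs": {
  "deltas": [
    [[0, 0, 0.006], 0],
    [[0, 0, 0.012], 0],
    [[0, 0, 0.018], 0],
    [[0, 0, 0.024], 0],
    [[0, 0, 0.027], 0]
  ]
}}

```text
clock: 35.77
tool_pos: [0.5022, -0.1667, 0.1571]
orientation: [179.9, -0.0, -99.9]
force: [-0.8, -0.7, -0.1]
opening: 0.0016
gripper_force: 0.0
```

Emit:
{"fn": "send_rows", "kwargs": {
  "deltas": [
    [[0, 0, 0.0015], 0],
    [[0, 0, 0.003], 0],
    [[0, 0, 0.005], 0],
    [[0, 0, 0.0065], 0],
    [[0, 0, 0.0065], 0]
  ]
}}

```text
clock: 36.18
tool_pos: [0.5033, -0.167, 0.156]
orientation: [-179.9, -0.0, -99.8]
force: [-9.4, 4.4, 26.5]
opening: 0.0006
gripper_force: 13.3
```

Emit:
{"fn": "send_rows", "kwargs": {
  "deltas": [
    [[0, 0, -0.01], 0],
    [[0, 0, -0.03], 0],
    [[0, 0, -0.06], 0],
    [[0, 0, -0.09], 0],
    [[0, 0, -0.12], 0]
  ],
  "gripper": 0.78
}}

```text
clock: 36.6
tool_pos: [0.5025, -0.1667, 0.2501]
orientation: [180.0, -0.0, -99.9]
force: [1.0, -0.4, 0.3]
opening: 0.0282
gripper_force: 0.0
```

```bash
python3 -c "
from h import *
go(.651,.275,.27,-99.91)"
```

```text
at [ 0.5025 -0.1667  0.2501] [180.    -0.   -99.91] shift [-0.57585 -0.08777 -0.02484] turn -5e-05
```

The third plug is home. Moving to plug C.

Emit:
{"fn": "send_rows", "kwargs": {
  "deltas": [
    [[-0.048, -0.007, -0.005], 0],
    [[-0.096, -0.014, -0.01], 0],
    [[-0.144, -0.021, -0.015], 0],
    [[-0.192, -0.028, -0.02], 0],
    [[-0.24, -0.036, -0.024], 0]
  ]
}}

```text
clock: 37.02
tool_pos: [0.5643, 0.0192, 0.269]
orientation: [-179.9, 0.0, -99.9]
force: [1.1, -0.7, -1.0]
opening: 0.0617
gripper_force: 0.0
```

Emit:
{"fn": "send_rows", "kwargs": {
  "deltas": [
    [[-0.048, -0.007, 0], 0],
    [[-0.096, -0.014, 0], 0],
    [[-0.144, -0.021, 0], 0],
    [[-0.192, -0.028, 0], 0],
    [[-0.24, -0.036, 0], 0]
  ]
}}

```text
clock: 37.43
tool_pos: [0.6257, 0.2037, 0.2684]
orientation: [-180.0, 0.0, -99.9]
force: [1.0, -0.7, -0.3]
opening: 0.0682
gripper_force: 0.0
```

Emit:
{"fn": "send_rows", "kwargs": {
  "deltas": [
    [[-0.045, -0.007, 0], 0],
    [[-0.08, -0.013, 0], 0],
    [[-0.096, -0.016, 0], 0],
    [[-0.096, -0.016, 0], 0],
    [[-0.096, -0.016, 0], 0]
  ]
}}

```text
clock: 37.85
tool_pos: [0.6512, 0.2755, 0.2674]
orientation: [180.0, -0.0, -99.9]
force: [0.2, -0.4, -0.1]
opening: 0.0684
gripper_force: 0.0
```

Emit:
{"fn": "send_rows", "kwargs": {
  "deltas": [
    [[0, 0, 0], 0],
    [[0, 0, 0], 0],
    [[0, 0, 0], 0],
    [[0, 0, 0], 0],
    [[0, 0, 0], 0]
  ]
}}

```text
clock: 38.27
tool_pos: [0.6514, 0.2745, 0.2686]
orientation: [-180.0, 0.0, -100.0]
force: [1.0, 0.7, -0.2]
opening: 0.0682
gripper_force: 0.0
```

```bash
python3 look.py w9.png .6508,.2598
```

```text
.6508,.2598 [0.6505 0.2594] -160.9
at [0.6514 0.2746 0.2685] [-1.7998e+02  2.0000e-02 -9.9950e+01] shift [ 0.01835 -0.00251  0.21441] turn -0.00041
```

View pics/w9.png

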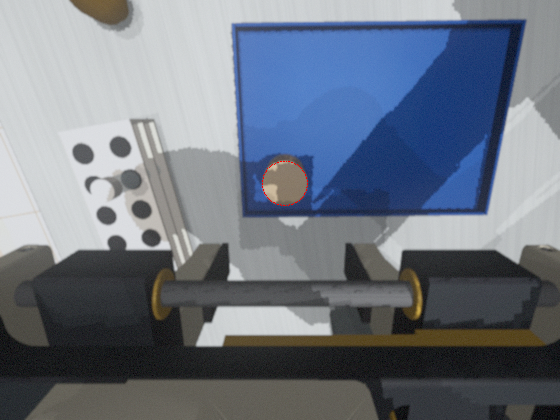

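The last plug is at (285,183), matching the fit. Grasping it.

Emit:
{"fn": "send_rows", "kwargs": {
  "deltas": [
    [[0.0188, -0.0021, 0.03], 0],
    [[0.0188, -0.0021, 0.07], 0],
    [[0.0188, -0.0021, 0.1], 0],
    [[0.0188, -0.0021, 0.12], 0],
    [[0.0188, -0.0021, 0.13], 0]
  ]
}}

```text
clock: 38.73
tool_pos: [0.6494, 0.2591, 0.1614]
orientation: [179.8, -0.1, -100.0]
force: [0.5, -0.5, -0.0]
opening: 0.0687
gripper_force: 0.0
```

Emit:
{"fn": "send_rows", "kwargs": {
  "deltas": [
    [[0, 0, 0.02], 0],
    [[0, 0, 0.045], 0],
    [[0, 0, 0.07], 0],
    [[0, 0, 0.084], 0],
    [[0, 0, 0.084], 0]
  ]
}}

```text
clock: 39.15
tool_pos: [0.6494, 0.2593, 0.0946]
orientation: [179.8, -0.1, -99.9]
force: [0.0, -0.1, 0.5]
opening: 0.0683
gripper_force: 0.0
```

Emit:
{"fn": "send_rows", "kwargs": {
  "deltas": [
    [[0, 0, 0], 0],
    [[0, 0, 0], 0],
    [[0, 0, 0], 0],
    [[0, 0, 0], 0],
    [[0, 0, 0], 0]
  ]
}}

```text
clock: 39.57
tool_pos: [0.6508, 0.2602, 0.098]
orientation: [-179.9, 0.1, -99.9]
force: [0.1, -0.4, -0.2]
opening: 0.0684
gripper_force: 0.0
```

```bash
python3 -c "
from h import *
go(.6505,.2595,.097,-99.91)"
```

```text
at [0.6508 0.2602 0.098 ] [-1.7994e+02  6.0000e-02 -9.9920e+01] shift [0.00096 0.00017 0.00127] turn -6e-05
```

Emit:
{"fn": "send_rows", "kwargs": {
  "deltas": [
    [[0.0003, 0, 0], 0],
    [[0.0003, 0, 0], 0],
    [[0.0003, 0, 0], 0],
    [[0.0003, 0, 0], 0],
    [[0.0003, 0, 0], 0]
  ],
  "gripper": 0.1
}}

```text
clock: 39.98
tool_pos: [0.6505, 0.2598, 0.0971]
orientation: [-180.0, 0.0, -99.9]
force: [0.4, 0.2, 1.1]
opening: 0.0456
gripper_force: 30.0
```

Emit:
{"fn": "send_rows", "kwargs": {
  "deltas": [
    [[0, 0, -0.02], 0],
    [[0, 0, -0.05], 0],
    [[0, 0, -0.09], 0],
    [[0, 0, -0.13], 0],
    [[0, 0, -0.17], 0]
  ]
}}

```text
clock: 40.4
tool_pos: [0.6495, 0.2594, 0.2329]
orientation: [179.9, -0.1, -99.9]
force: [0.8, 0.3, -4.9]
opening: 0.0455
gripper_force: 30.0
```

```bash
python3 -c "
from h import *
gob(.062,-.042,.23)"
```

```text
at [0.6495 0.2594 0.2329] [ 1.7986e+02 -9.0000e-02 -9.9930e+01] shift [ 0.55638 -0.01637  0.00358] turn -0.00025
```

Emit:
{"fn": "send_rows", "kwargs": {
  "deltas": [
    [[0.05, -0.001, 0], 0],
    [[0.1, -0.003, 0], 0],
    [[0.15, -0.004, 0], 0],
    [[0.2, -0.006, 0], 0],
    [[0.25, -0.008, 0], 0]
  ]
}}

```text
clock: 40.82
tool_pos: [0.6208, 0.06, 0.232]
orientation: [179.9, -0.0, -99.9]
force: [1.1, -1.2, -3.3]
opening: 0.0455
gripper_force: 30.0
```

Emit:
{"fn": "send_rows", "kwargs": {
  "deltas": [
    [[0.05, -0.001, 0], 0],
    [[0.1, -0.003, 0], 0],
    [[0.15, -0.004, 0], 0],
    [[0.2, -0.006, 0], 0],
    [[0.25, -0.007, 0], 0]
  ]
}}

```text
clock: 41.23
tool_pos: [0.592, -0.1379, 0.2321]
orientation: [179.9, 0.0, -99.9]
force: [1.4, -0.1, -4.3]
opening: 0.0455
gripper_force: 30.0
```

Emit:
{"fn": "send_rows", "kwargs": {
  "deltas": [
    [[0.04, -0.001, 0], 0],
    [[0.0565, -0.001, 0.02], 0],
    [[0.0565, -0.001, 0.05], 0],
    [[0.0565, -0.001, 0.075], 0],
    [[0.0565, -0.001, 0.08], 0]
  ]
}}

```text
clock: 41.65
tool_pos: [0.5833, -0.1812, 0.1644]
orientation: [179.6, 0.0, -100.1]
force: [-0.5, -0.5, -4.5]
opening: 0.0455
gripper_force: 30.0
```

Emit:
{"fn": "send_rows", "kwargs": {
  "deltas": [
    [[0, 0, 0], 0],
    [[0, 0, 0], 0],
    [[0, 0, 0], 0],
    [[0, 0, 0], 0],
    [[0, 0, 0], 0]
  ]
}}

```text
clock: 42.07
tool_pos: [0.5869, -0.1807, 0.1701]
orientation: [-179.9, 0.0, -99.9]
force: [-0.6, -0.1, -4.8]
opening: 0.0459
gripper_force: 30.0
```

```bash
python3 -c "
from h import *
gob(.062,-.042,.144)"
```

```text
at [ 0.5869 -0.1807  0.1701] [-1.799e+02  2.000e-02 -9.988e+01] shift [0.001   0.00145 0.03263] turn 0.00029
```

Emit:
{"fn": "send_rows", "kwargs": {
  "deltas": [
    [[0.0005, 0.001, 0.01], 0],
    [[0.0005, 0.001, 0.02], 0],
    [[0.0005, 0.001, 0.028], 0],
    [[0.0005, 0.001, 0.0325], 0],
    [[0.0005, 0.001, 0.0325], 0]
  ]
}}

```text
clock: 42.48
tool_pos: [0.5854, -0.1813, 0.142]
orientation: [180.0, -0.0, -99.9]
force: [0.8, 0.0, -5.0]
opening: 0.0459
gripper_force: 30.0
```

Emit:
{"fn": "send_rows", "kwargs": {
  "deltas": [
    [[0, 0, 0.0015], 0],
    [[0, 0, 0.003], 0],
    [[0, 0, 0.005], 0],
    [[0, 0, 0.005], 0],
    [[0, 0, 0.005], 0]
  ]
}}

```text
clock: 42.9
tool_pos: [0.5854, -0.1813, 0.1389]
orientation: [180.0, 0.0, -99.9]
force: [0.6, 0.6, -4.9]
opening: 0.0456
gripper_force: 30.0
```

```bash
python3 -c "
from h import *
gob(.062,-.042,.12)"
```

```text
at [ 0.5854 -0.1813  0.1389] [179.99   0.   -99.92] shift [ 1.000e-05 -2.700e-04  2.356e-02] turn -0.00012
```

Emit:
{"fn": "send_rows", "kwargs": {
  "deltas": [
    [[0, 0, 0.004], 0],
    [[0, 0, 0.008], 0],
    [[0, 0, 0.012], 0],
    [[0, 0, 0.016], 0],
    [[0, 0, 0.02], 0]
  ]
}}

```text
clock: 43.32
tool_pos: [0.5854, -0.1813, 0.1225]
orientation: [180.0, -0.0, -99.9]
force: [0.4, -0.7, -4.8]
opening: 0.0456
gripper_force: 30.0
```

Emit:
{"fn": "send_rows", "kwargs": {
  "deltas": [
    [[0, 0, 0.002], 0],
    [[0, 0, 0.004], 0],
    [[0, 0, 0.006], 0],
    [[0, 0, 0.006], 0],
    [[0, 0, 0.006], 0]
  ]
}}

```text
clock: 43.73
tool_pos: [0.5854, -0.1812, 0.119]
orientation: [-180.0, -0.0, -99.9]
force: [-2.3, 1.9, 3.7]
opening: 0.0456
gripper_force: 30.0
```

Emit:
{"fn": "send_rows", "kwargs": {
  "deltas": [
    [[0, 0, -0.002], 0],
    [[0, 0, -0.002], 0],
    [[0, 0, -0.002], 0],
    [[0, 0, -0.002], 0],
    [[0, 0, -0.002], 0]
  ],
  "gripper": 0.68
}}

```text
clock: 44.15
tool_pos: [0.5856, -0.1813, 0.1198]
orientation: [-180.0, 0.0, -99.9]
force: [0.0, 0.3, -0.3]
opening: 0.0596
gripper_force: 0.0
```

Emit:
{"fn": "send_rows", "kwargs": {
  "deltas": [
    [[0, 0, -0.02], 0],
    [[0, 0, -0.04], 0],
    [[0, 0, -0.06], 0],
    [[0, 0, -0.075], 0],
    [[0, 0, -0.075], 0]
  ]
}}

```text
clock: 44.57
tool_pos: [0.5869, -0.1815, 0.1825]
orientation: [-179.7, 0.0, -99.9]
force: [0.8, -0.4, 1.0]
opening: 0.0598
gripper_force: 0.0
```

Emit:
{"fn": "send_rows", "kwargs": {
  "deltas": [
    [[0, 0, 0], 0],
    [[0, 0, 0], 0],
    [[0, 0, 0], 0],
    [[0, 0, 0], 0],
    [[0, 0, 0], 0]
  ],
  "gripper": 0
}}

```text
clock: 44.98
tool_pos: [0.5852, -0.1812, 0.179]
orientation: [179.9, -0.0, -99.9]
force: [-0.5, -0.5, -0.2]
opening: 0.0321
gripper_force: 0.0
```

```bash
python3 -c "
from h import *
gob(.062,-.042,.156)"
```

```text
at [ 0.5852 -0.1812  0.179 ] [ 1.7993e+02 -1.0000e-02 -9.9920e+01] shift [ 1.000e-05 -5.200e-04  2.876e-02] turn -8e-05
```

Emit:
{"fn": "send_rows", "kwargs": {
  "deltas": [
    [[0, 0, 0.006], 0],
    [[0, 0, 0.012], 0],
    [[0, 0, 0.018], 0],
    [[0, 0, 0.024], 0],
    [[0, 0, 0.027], 0]
  ]
}}

```text
clock: 45.4
tool_pos: [0.585, -0.1812, 0.157]
orientation: [179.9, -0.0, -99.9]
force: [-0.2, 0.0, 0.5]
opening: 0.0017
gripper_force: 0.0
```

Emit:
{"fn": "send_rows", "kwargs": {
  "deltas": [
    [[0, 0, 0.0015], 0],
    [[0, 0, 0.003], 0],
    [[0, 0, 0.005], 0],
    [[0, 0, 0.0065], 0],
    [[0, 0, 0.0065], 0]
  ]
}}

```text
clock: 45.82
tool_pos: [0.5859, -0.1815, 0.156]
orientation: [-179.9, -0.0, -99.8]
force: [-7.3, 3.8, 20.3]
opening: 0.0004
gripper_force: 10.3
```

Emit:
{"fn": "send_rows", "kwargs": {
  "deltas": [
    [[0, 0, -0.02], 0],
    [[0, 0, -0.06], 0],
    [[0, 0, -0.1], 0],
    [[0, 0, -0.15], 0],
    [[0, 0, -0.2], 0]
  ],
  "gripper": 0.45
}}

```text
clock: 46.23
tool_pos: [0.585, -0.1813, 0.3145]
orientation: [180.0, -0.0, -99.9]
force: [1.7, -0.5, -0.1]
opening: 0.0284
gripper_force: 0.0
```

```bash
python3 - <<'E'
from h import *
go(.5185,-.3262,.128,-99.91)
w=ctrl.snapshot("wrist"); t=ctrl.snapshot("top")
im=np.vstack([w["color"][:260],t["color"][60:300]]); save(dict(color=im),"w10.png",s=1.15)
E
```

```text
at [ 0.585  -0.1813  0.3145] [ 1.7996e+02 -1.0000e-02 -9.9910e+01] shift [0.19277 0.05065 0.23315] turn -2e-05
```

View pics/w10.png

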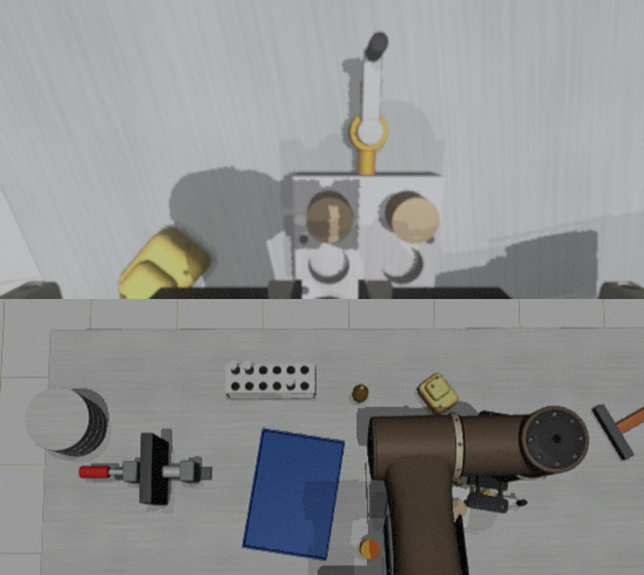

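All four plugs are in, at (330,215) and (414,218) plus the two behind. The tray is empty, the bystanders haven't moved, and the lever still points along the pipe. Now I'll close the lever.

Emit:
{"fn": "send_rows", "kwargs": {
  "deltas": [
    [[0.045, 0.012, 0], 0],
    [[0.09, 0.024, 0], 0],
    [[0.14, 0.036, 0.02], 0],
    [[0.18, 0.047, 0.05], 0],
    [[0.1925, 0.0507, 0.09], 0]
  ]
}}

```text
clock: 46.75
tool_pos: [0.5183, -0.3296, 0.243]
orientation: [-179.7, -0.1, -100.0]
force: [0.4, 0.7, 0.7]
opening: 0.0392
gripper_force: 0.0
```

Emit:
{"fn": "send_rows", "kwargs": {
  "deltas": [
    [[0, 0, 0.02], 0],
    [[0, 0, 0.03], 0],
    [[0, 0, 0.03], 0],
    [[0, 0, 0.03], 0],
    [[0, 0, 0.03], 0]
  ]
}}

```text
clock: 47.17
tool_pos: [0.5202, -0.3258, 0.2186]
orientation: [-179.9, -0.0, -99.8]
force: [-0.6, -0.2, -0.1]
opening: 0.0398
gripper_force: 0.0
```

```bash
python3 -c "
from h import *
go(.5185,-.3262,.128,-99.91)"
```

```text
at [ 0.5202 -0.3258  0.2186] [-1.7986e+02 -4.0000e-02 -9.9840e+01] shift [0.00087 0.00199 0.11329] turn 0.00075
```

Emit:
{"fn": "send_rows", "kwargs": {
  "deltas": [
    [[0.0005, 0.001, 0.03], 0],
    [[0.0005, 0.001, 0.06], 0],
    [[0.0005, 0.001, 0.085], 0],
    [[0.0005, 0.001, 0.105], 0],
    [[0.0005, 0.001, 0.112], 0]
  ]
}}

```text
clock: 47.58
tool_pos: [0.5182, -0.3255, 0.1264]
orientation: [179.9, 0.0, -99.9]
force: [-0.4, 0.5, -0.1]
opening: 0.0393
gripper_force: 0.0
```

Emit:
{"fn": "send_rows", "kwargs": {
  "deltas": [
    [[0, 0, 0], 0],
    [[0, 0, 0], 0],
    [[0, 0, 0], 0],
    [[0, 0, 0], 0],
    [[0, 0, 0], 0]
  ],
  "gripper": 0
}}

```text
clock: 48.0
tool_pos: [0.5182, -0.3263, 0.1288]
orientation: [-180.0, -0.0, -99.9]
force: [-3.5, 3.0, 5.1]
opening: 0.0156
gripper_force: 30.0
```

```bash
python3 -c "
from h import *
lev();o=ctrl.get_obs();print(o['tool_pos'])
T=np.radians(np.linspace(90,-2,21))
P=np.c_[.0705*np.sin(T),.0705*np.cos(T)]/.8
for k in range(4): print((P[5*k+1:5*k+6]-P[5*k]).round(4).tolist())"
```

```text
0.01562313429748434 30.00146895647049 [-3.5  3.   5.1]
block xy [ 0.00056438 -0.21644712] 0.07144934855761262 90.45258301978781
[ 0.51820518 -0.32631471  0.1287597 ]
[[-0.0003, 0.0071], [-0.0011, 0.0141], [-0.0025, 0.021], [-0.0045, 0.0278], [-0.007, 0.0344]]
[[-0.003, 0.0064], [-0.0065, 0.0125], [-0.0106, 0.0184], [-0.015, 0.0238], [-0.0199, 0.029]]
[[-0.0053, 0.0047], [-0.0109, 0.009], [-0.0169, 0.0128], [-0.0231, 0.0161], [-0.0296, 0.0189]]
[[-0.0067, 0.0023], [-0.0136, 0.004], [-0.0205, 0.0052], [-0.0276, 0.0058], [-0.0347, 0.0058]]
```

Emit:
{"fn": "send_rows", "kwargs": {
  "deltas": [
    [[-0.0003, 0.0071, 0], 0],
    [[-0.0011, 0.0141, 0], 0],
    [[-0.0025, 0.021, 0], 0],
    [[-0.0045, 0.0278, 0], 0],
    [[-0.007, 0.0344, 0], 0]
  ]
}}

```text
clock: 48.42
tool_pos: [0.4936, -0.3174, 0.1288]
orientation: [-179.7, -0.1, -99.9]
force: [3.6, -7.5, -2.1]
opening: 0.0155
gripper_force: 30.0
```

Emit:
{"fn": "send_rows", "kwargs": {
  "deltas": [
    [[-0.003, 0.0064, 0], 0],
    [[-0.0065, 0.0125, 0], 0],
    [[-0.0106, 0.0184, 0], 0],
    [[-0.015, 0.0238, 0], 0],
    [[-0.0199, 0.029, 0], 0]
  ]
}}

```text
clock: 48.83
tool_pos: [0.4734, -0.2974, 0.1287]
orientation: [-179.7, -0.1, -99.9]
force: [4.1, -6.7, -1.9]
opening: 0.0153
gripper_force: 30.0
```

Emit:
{"fn": "send_rows", "kwargs": {
  "deltas": [
    [[-0.0053, 0.0047, 0], 0],
    [[-0.0109, 0.009, 0], 0],
    [[-0.0169, 0.0128, 0], 0],
    [[-0.0231, 0.0161, 0], 0],
    [[-0.0296, 0.0189, 0], 0]
  ]
}}

```text
clock: 49.25
tool_pos: [0.4626, -0.2712, 0.1286]
orientation: [-179.7, -0.1, -99.9]
force: [3.1, -6.3, -1.5]
opening: 0.0153
gripper_force: 30.0
```

Emit:
{"fn": "send_rows", "kwargs": {
  "deltas": [
    [[-0.0067, 0.0023, 0], 0],
    [[-0.0136, 0.004, 0], 0],
    [[-0.0205, 0.0052, 0], 0],
    [[-0.0276, 0.0058, 0], 0],
    [[-0.0347, 0.0058, 0], 0]
  ]
}}

```text
clock: 49.67
tool_pos: [0.4616, -0.243, 0.1285]
orientation: [-179.9, -0.1, -99.9]
force: [-0.5, -7.3, 2.8]
opening: 0.0153
gripper_force: 30.0
```

```bash
python3 -c "
from h import *
lev()"
```

```text
0.015288501871378028 30.003992021083832 [-0.5 -7.3  2.8]
block xy [-0.06949603 -0.14407221] 0.06950222057304282 -0.7648718293272536
```

Emit:
{"fn": "send_rows", "kwargs": {
  "deltas": [
    [[-0.002, 0, 0], 0],
    [[-0.004, 0, 0], 0],
    [[-0.006, 0, 0], 0],
    [[-0.006, 0, 0], 0],
    [[-0.006, 0, 0], 0]
  ]
}}

```text
clock: 50.08
tool_pos: [0.4623, -0.2387, 0.1285]
orientation: [-179.9, -0.1, -99.9]
force: [-0.8, -8.2, 2.8]
opening: 0.0156
gripper_force: 30.0
```

```bash
python3 -c "
from h import *
lev()"
```

```text
0.0156060779163664 30.001966059207916 [-0.8 -8.2  2.8]
block xy [-0.06954537 -0.13977569] 0.06974131861333106 -4.296041267592115
```

Emit:
{"fn": "send_rows", "kwargs": {
  "deltas": [
    [[-0.002, 0, 0], 0],
    [[-0.004, 0, 0], 0],
    [[-0.006, 0, 0], 0],
    [[-0.006, 0, 0], 0],
    [[-0.006, 0, 0], 0]
  ]
}}

```text
clock: 50.5
tool_pos: [0.4626, -0.2374, 0.1285]
orientation: [-179.9, -0.3, -99.9]
force: [-1.4, -36.4, -4.0]
opening: 0.0157
gripper_force: 30.0
```

```bash
python3 -c "
from h import *
lev()
w=ctrl.snapshot('wrist'); np.savez('w11.npz',**{k:np.array(v) for k,v in w.items()}); save(w,'w11.png',s=1.4)"
```

```text
0.015667531720389066 29.998751878738403 [ -1.4 -36.4  -4. ]
block xy [-0.0695405  -0.13840739] 0.06985230085884872 -5.41559334427303
```

The force jumped to 36 N with hardly any motion, so the lever is at its closed stop. Releasing and retreating.

Emit:
{"fn": "send_rows", "kwargs": {
  "deltas": [
    [[0.003, 0, 0], 0],
    [[0.003, 0, 0], 0],
    [[0.003, 0, 0], 0],
    [[0.003, 0, 0], 0],
    [[0.003, 0, 0], 0]
  ],
  "gripper": 0.45
}}

```text
clock: 50.97
tool_pos: [0.4626, -0.2348, 0.1275]
orientation: [-180.0, 0.0, -99.9]
force: [-0.1, 0.5, -0.4]
opening: 0.0378
gripper_force: 0.0
```

Emit:
{"fn": "send_rows", "kwargs": {
  "deltas": [
    [[0, 0, -0.04], 0],
    [[0, 0, -0.08], 0],
    [[0, 0, -0.13], 0],
    [[0, 0, -0.18], 0],
    [[0, 0, -0.23], 0]
  ]
}}

```text
clock: 51.38
tool_pos: [0.4621, -0.2346, 0.3134]
orientation: [-180.0, 0.0, -99.9]
force: [1.0, -0.1, -1.3]
opening: 0.0395
gripper_force: 0.0
```

Emit:
{"fn": "send_rows", "kwargs": {
  "deltas": [
    [[-0.04, -0.02, 0], 0],
    [[-0.08, -0.05, 0], 0],
    [[-0.12, -0.08, 0], 0],
    [[-0.14, -0.09, 0], 0],
    [[-0.14, -0.09, 0], 0]
  ]
}}

```text
clock: 51.8
tool_pos: [0.555, -0.134, 0.3108]
orientation: [180.0, 0.0, -99.7]
force: [0.4, -0.3, 0.8]
opening: 0.0391
gripper_force: 0.0
```

```bash
python3 - <<'E'
from h import *
w=ctrl.snapshot('wrist'); im=w["color"].copy(); ax=blk(Q,0,-.145)
for d,c in((0,(255,0,0)),(6,(0,255,0))):
    a=np.radians(d); p=blk(Q,-.07*np.cos(a),-.145-.07*np.sin(a))
    (u,v),=proj(w,[[*p,.095]]); cv2.circle(im,(int(round(u)),int(round(v))),1,c,-1); print(u,v)
(u,v),=proj(w,[[*ax,.053]]); cv2.circle(im,(int(round(u)),int(round(v))),1,(255,0,255),-1); print(u,v)
save(dict(color=im),"w12.png",s=1.4); print(ctrl.get_obs()["tool_pos"])
E
```

```text
363.4821214337739 68.57177335305694
363.7073491875339 60.163721097896264
290.0811736316793 74.2925485487321
[ 0.55366606 -0.13519676  0.31073913]
```

View pics/w12.png

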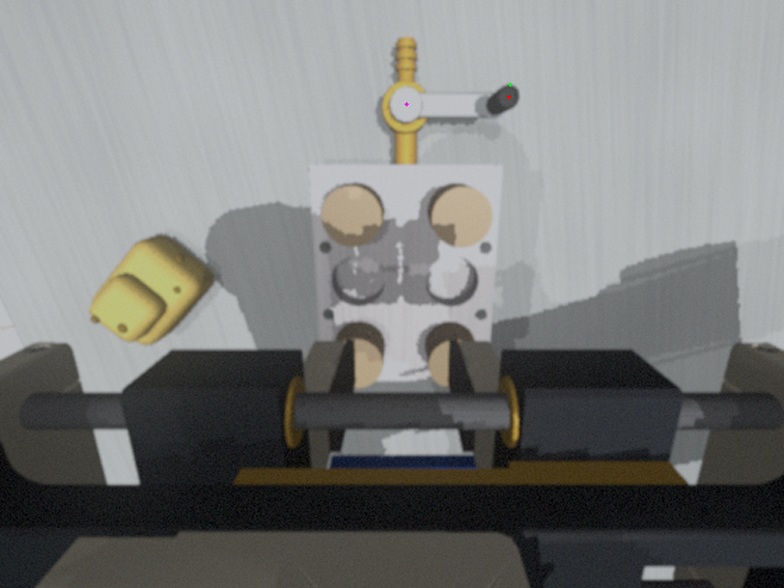

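The post top at (508,97) sits right on the predicted 0° mark, so the lever is at the closed stop. Four plugs are seated in the corner wells and the arm is clear. Handing in.

```bash
python3 -c "
from plant import ctrl
print(ctrl.close_job())"
```

```text
the job is handed in; nothing more can be done
None
```

The job is handed in (no verdict came back): the vent lever was opened to its stop first, all four plugs from the tray were pressed fully home in wells of their own, and the lever was then turned back to its closed stop, with the tuff and bob left untouched.

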